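# Gauge a sample bar against the flip stop

### The arm

A 6-joint arm with a two-finger parallel gripper is mounted at the origin on the work surface. World frame = base frame: x ahead of the robot, y to its left, z up, the work surface at z = 0. Lengths are in m, angles in rad, forces in N, time in s.
With the tool pointing down it reaches from about 0.2 to 0.875 m from the base axis. Payload 3.4 kg.
Tool frame: the origin (TCP) lies at the very end of the fingers, on their centre line; the grasp point (between the pads) lies ctrl.grip_depth behind it (ctrl.grip_depth is the distance from the TCP to the grasp point, in m); y points along the fingers, x is the direction in which the jaws open and shut, and the axes are right-handed (so a half turn about y gives the same grasp; the last joint's range is limited). The gripper opens to 94 mm and grips with 3 to 60 N. Pads are 16 mm wide; open, the fingers measure 119 mm over their backs; the gripper's body (75 mm by 177 mm) begins 78 mm behind the grasp point.
Start: joints at [1.2, 0.276, 1.505, -0, 1.361, -0.121], TCP at [0.142, 0.557, 0.174] pointing down, gripper open.
Joint ranges: [-2.89, 2.89], [-0.75, 2.08], [0.22, 2.7], [-1.18, 4.32], [0.11, 2.71], [-2.7, 2.7]. Speed limits (rad/s): [2.57, 2.57, 3.14, 3.14, 3.14, 3.14].

### API

Orientations are given as a 3x3 rotation matrix whose columns are the frame's x, y, z axes.
In Python, from rig import ctrl, imaging gives the robot as it stands.
- The arm moves only by the tool jog_arm, never from a script. Its argument "deltas" is a list of rows, each an object of numbers: "ax", "ay", "az": the turn, a rotation vector about the world's x, y, z in rad; "dx", "dy", "dz": the shift along the world's x, y, z in mm; "jaw": the closure, from -1 (fully open) to 1 (shut), so that 0 is half open. A call has 1 to 12 rows; each row shifts and turns the commanded pose from where the row before left it; what a row does not reach is not made up. A row lasts 1/10 s, in which the tool goes at most 50 mm and 8.59 degrees, less where a joint would pass 70% of its speed; a pose out of reach is approached as far as the arm can. A call with a gripper value outside its range is refused whole. The fingers move at their own pace and stop on an object; "grip_force" is the grip in N (left out, the last holds). Time passes only in rows, so rows that do not move let the fingers close. It gives the time, the measured TCP pose, the force and the opening at its end, in the units of the state.
- ctrl.get_state(): the state, without advancing time (a new reading comes with each control period).
- imaging.read_camera(name): name is "side" or "top" or "wrist"; returns a dict with "color" (400x640x3 uint8, red, green, blue), "mtx" (3x3 intrinsics, pixels), "extrinsics" (4x4, takes a point from camera to world coordinates). Camera axes: x right, y up, looking along -z (the intrinsics and any distortion apply to the point x, -y, -z); pixel columns grow to the right and rows downward; lengths in m; the calibration is good to about 2 mm. A picture is of the moment at which its call begins. There is no depth.
- ctrl.hand_in(): hands the job in, once; it reports no verdict.
The state is a dict: "time": time; "qpos": joint angles; "dq": joint speeds; "effort": joint torques, N m; "position": TCP position; "orientation": TCP orientation; "force": force on the tool from outside, world axes, zero at the start; "wrist_torque": the same for the moment, N m; "opening": opening from 0.0 (shut) to 1.0 (fully open).
Only numpy, scipy, OpenCV 4.12 (cv2) and the standard library are available. Lean on these libraries where they do the work, as an engineer would, in place of code of your own. Each camera call takes 0.05 s, during which the arm holds its last target. There are 200 camera calls.

### The job

Set the white sample bar in the cut-off fixture to length: flip the hinged stop all the way down onto the fence, slide the bar flat along the fence until its end meets the stop's setting screw, and keep it pressed there lightly, with about 6 N and never as much as 10 N, for about a second. Then flip the stop back up to about upright so it is clear for the cut, without disturbing the bar, which stays where it was gauged, flush along the fence. Leave everything else on the bench alone.

Things in the scene. Friction and masses are not known exactly. Their poses are not given: they have to be found in the camera images.
- fixture: grey plate fixed to the bench, 170 (x) x 360 (y) x 12 mm. Origin: centre of its underside, at bench height. Its top is the bed. Along y runs an aluminium fence 20 mm thick (x = +30 to +50 mm), full length, top 38 mm above the bench; the bar must lie against its face at x = +30 mm, which looks to -x. The stop is towards +y, the bar towards -y of it.
- stop (a joint): angle of the steel flip stop: 0 = fully down (arm level, seated on the fence), 1.57 = arm straight up, 1.9 = leaning back at its limit. The hinge is stiff (friction 0.22 N m, about 3 N at the tab): the stop stays where it is left, and must be pressed until it goes no further down.
- tab (a point): middle of the tab near the free end of the stop's arm, 75 mm from the hinge axis (at angle 0: 75 mm to fixture -x and 3 mm above it, so 51 mm above the bench). The arm is 14 mm wide (y), 12 mm thick, and goes on 20 mm beyond this point. Moves with the stop. Can be pinched from above with fingers either side along fixture y, stop up or down.
- hinge (a point): centre of the stop's hinge axis, which runs along fixture y, 48 mm above the bench, on a dark carriage on the fence (fixture x = +45 mm). The carriage is clamped, at a different place along the fence each time. Turning the stop up swings the tab from fixture -x upward over the hinge.
- gauge (a point): fixed to the carriage: point on the fence face, 10 mm above the bed, in the plane of the nose's flat side when the stop is down (7 mm to fixture -y of the hinge centre). The nose hangs 18 to 42 mm from the hinge, to 3 mm above the bed. A round brass setting screw, 12 mm wide, sticks out of that side to -y, by 2 to 18 mm (set anew each time, not measured): the bar's end meets it first.
- bar_center (a point): centre of the loose white plastic sample bar, 24 (x) x 110 (y) x 20 (z) mm, edges square, about 90 g, lying on the bed; y along its length. At the start it lies a little off the fence, slightly askew, 15 to 145 mm short of the stop. Flush on the fence its centre is 12 mm from the fence face and 10 mm above the bed.
- bar_end (a point): centre of the bar's end face that must meet the stop (its +y end, 55 mm from the centre). With the stop down the screw meets it at its middle: the screw axis is 12 mm from the fence face and 12 mm above the bed.
- bar: the same sample bar; origin at the centre of its underside
- vial: bystander: amber vial, 20 mm wide and 45 mm tall, standing on the fixture plate behind the fence; origin under its middle
- offcut: bystander: short white offcut 24 x 34 x 20 mm, lying near the front edge of the bed; origin under its middle
- reagent: bystander: amber bottle, 72 mm wide, 150 mm tall, on the bench beyond the fixture; origin under its middle
- jar: bystander: white jar, 60 mm wide, 85 mm tall, beyond the fixture; origin under its middle
- beaker: bystander: glass beaker, 80 mm wide, 90 mm tall, beyond the fixture; origin under its middle
- spatula: bystander: spatula lying on the bench to the left
- spare: bystander: spare white bar, 110 x 24 x 20 mm, on the bench beyond the fixture; origin under its middle

How it is judged:
On the way, in this order (a step that is already met when the one before it is completed fails the run):
1. the stop is flipped fully down (within 0.04 rad) (value of joint stop below 0.04 rad), for 0.2 s.
2. with the stop down, the bar lies along the fence (within 2.5 mm and 2 degrees) and its end is pressed against the stop with 3 to 10 N for 0.4 s (value of joint stop below 0.06 rad and contact force between bar and stop above 3 N and y of bar_end in the frame of gauge between -0.0205 and 0 m and x of bar_center in the frame of fixture above 0.0155 m and angle between the x axis of bar_center and the x axis of fixture, either way round below 0.035 rad), for 0.4 s.
3. the stop is flipped up again (beyond 1.4 rad), the bar staying at its gauged place (value of joint stop above 1.4 rad and y of bar_end in the frame of gauge between -0.0205 and 0 m and x of bar_center in the frame of fixture above 0.0155 m and angle between the x axis of bar_center and the x axis of fixture, either way round below 0.035 rad), for 0.2 s.
At the end, for the whole second after the job is handed in: the stop is up (more than 1.4 rad); the bar lies still and flat on the bed, flush along the fence (within 2.5 mm and 2 degrees), its +y end where the screw gauged it (0 to 20.5 mm short of the nose face) (all of step 3 and z of bar_center in the frame of fixture between 0.019 and 0.025 m and linear speed of bar below 0.01 m/s); the robot touches nothing.
It fails at once if the bar is shoved into the stop with more than 10 N (contact force between bar and stop above 10 N).
It fails at once if the bar is knocked along (faster than 30 mm/s) while the stop is part-way up or down (0.1 to 1.4 rad) (value of joint stop between 0.1 and 1.4 rad and linear speed of bar above 0.03 m/s).
It fails at once if a bystander (vial, offcut, bottle, jar, beaker, spatula or spare bar) is moved more than 20 mm (distance of any of vial, offcut, reagent, jar, beaker, spatula, spare from where it was at the start of the episode above 0.02 m).
It also fails if it takes over 72 s, if anything falls off the work surface, if the arm or the gripper's body presses on something with over 40 N, if the wrist force passes 120 N, or if a joint passes its speed limit or range.

## Working session

There is one attempt and no reset: what is moved stays moved. The work goes in short steps, Python scripts to look and compute and a tool call to move; the robot and the scene stay as the last step left them, time stands still between calls to the robot, and variables do not carry over. Pictures are saved under pics/ and viewed, about 8 in all and at most 12, crops included, and the job is handed in when it is done.

Besides the shell and the picture viewer there is one more tool, called after ">>>" by a JSON object that holds its "api" and its "payload". jog_arm: Moves the arm, as the interface text tells. Its arguments: {"type":"object","properties":{"deltas":{"type":"array","items":{"type":"object","properties":{"ax":{"type":"number"},"ay":{"type":"number"},"az":{"type":"number"},"dx":{"type":"number"},"dy":{"type":"number"},"dz":{"type":"number"},"jaw":{"type":"number"}}}},"grip_force":{"type":"number"}},"required":["deltas"]}

```bash
mkdir -p pics; python3 - <<'E'
from rig import ctrl, imaging
import cv2, numpy as np, pickle
s=ctrl.get_state(); print({k:np.round(v,3).tolist() for k,v in s.items()}, ctrl.grip_depth)
d={}
for n in("top","side"):
    im=imaging.read_camera(n); d[n]=im
    cv2.imwrite(f"pics/{n}0.png",im["color"][:,:,::-1]); print(n,im["mtx"].round(1).tolist(),im["extrinsics"].round(3).tolist(),im.keys())
pickle.dump(d,open("c0.pkl","wb"))
E
```

```text
{'time': 0.0, 'qpos': [1.2, 0.277, 1.506, -0.0, 1.361, -0.121], 'dq': [0.001, 0.001, -0.0, 0.0, 0.0, 0.001], 'effort': [0.001, -40.457, -23.724, 0.07, 0.034, -0.0], 'position': [0.142, 0.557, 0.173], 'orientation': [[0.247, -0.001, -0.969], [0.969, -0.002, 0.247], [-0.002, -1.0, 0.0]], 'force': [0.285, -0.365, 0.338], 'wrist_torque': [-0.008, 0.009, -0.054], 'opening': 1.0} 0.0188
top [[372.1, 0.0, 318.3], [0.0, 372.1, 203.4], [0.0, 0.0, 1.0]] [[-0.077, 0.976, -0.202, 0.442], [-0.997, -0.075, 0.018, 0.11], [0.002, 0.203, 0.979, 0.823], [0.0, 0.0, 0.0, 1.0]] dict_keys(['color', 'mtx', 'extrinsics'])
side [[469.4, 0.0, 316.6], [0.0, 469.4, 189.0], [0.0, 0.0, 1.0]] [[0.662, 0.596, -0.455, 0.081], [-0.75, 0.524, -0.405, -0.368], [-0.003, 0.608, 0.794, 0.95], [0.0, 0.0, 0.0, 1.0]] dict_keys(['color', 'mtx', 'extrinsics'])
```

View pics/top0.png

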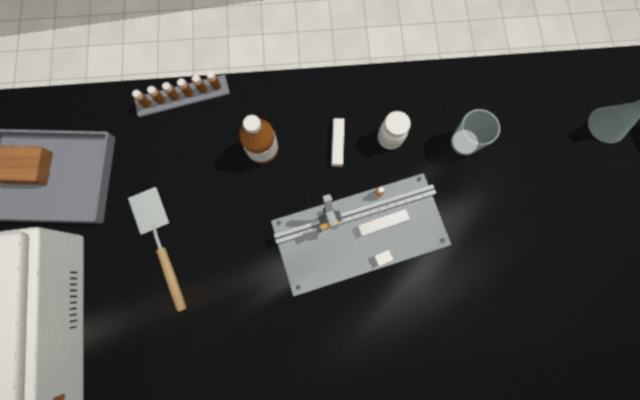

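View pics/side0.png

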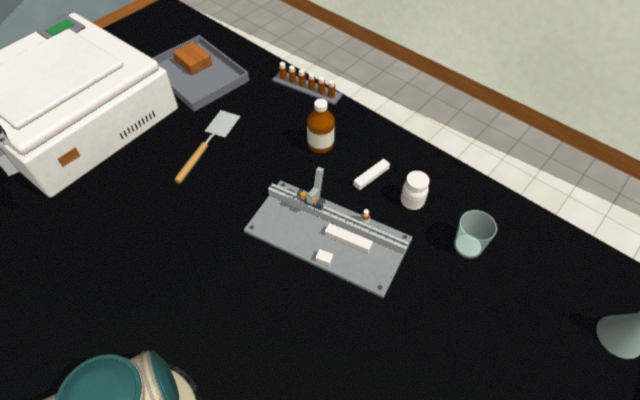

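The top view shows the plate at about (272,220), (425,175), (450,244) and (294,294). The bar is at (384,222), the carriage with the stop up at (328,215), the vial at (379,191) and the offcut at (384,258). The side view agrees: stop up at (319,180), bar at (348,238). Next I'll measure these.

```bash
cat >h.py <<'E'
import numpy as np, cv2
def ray(c,uv):
    K,T=c["mtx"],c["extrinsics"]; d=np.linalg.inv(K)@[uv[0],uv[1],1.]
    return T[:3,3],T[:3,:3]@[d[0],-d[1],-d[2]]
def onz(c,uv,z):
    o,d=ray(c,uv); return o+d*(z-o[2])/d[2]
def tri(c1,u1,c2,u2):
    o,d=ray(c1,u1);p,e=ray(c2,u2); s=np.linalg.lstsq(np.c_[d,-e],p-o,rcond=None)[0]
    a,b=o+s[0]*d,p+s[1]*e; return (a+b)/2,np.linalg.norm(a-b)
def proj(c,P):
    T=c["extrinsics"];q=T[:3,:3].T@(np.asarray(P)-T[:3,3]);q=c["mtx"]@[q[0],-q[1],-q[2]];return q[:2]/q[2]
E
python3 - <<'E'
import pickle; from h import *
d=pickle.load(open("c0.pkl","rb")); tiles=[]
for n,roi in(("top",(262,165,200,140)),("side",(236,160,190,140))):
    c=d[n]; x,y,w,h=roi; im=c["color"]; g=im.max(2).astype(np.uint8)
    m=np.zeros_like(g); m[y:y+h,x:x+w]=(g[y:y+h,x:x+w]>70)*255
    m=cv2.morphologyEx(m,cv2.MORPH_CLOSE,np.ones((5,5)))
    k=max(cv2.findContours(m,0,2)[0],key=cv2.contourArea)
    e=.02; q=cv2.approxPolyDP(cv2.convexHull(k),6,True)[:,0]
    P=[onz(c,u,.012) for u in q]; print(n,q.tolist(),np.round(P,3)[:,:2].tolist())
    hsv=im.min(2); b=np.zeros_like(g); b[y:y+h,x:x+w]=(hsv[y:y+h,x:x+w]>185)*255
    for k in cv2.findContours(b,0,2)[0]:
        if cv2.contourArea(k)>40:
            bx=cv2.boxPoints(cv2.minAreaRect(k)); print(" white",cv2.contourArea(k),[np.round(onz(c,u,.032)[:2],3).tolist() for u in bx])
    t=cv2.resize(im[y:y+h,x:x+w,::-1],None,fx=4,fy=4,interpolation=cv2.INTER_CUBIC); cv2.imwrite(f"pics/{n}z.png",t)
E
```

```text
top [[433, 184], [451, 244], [428, 272], [409, 284], [292, 294], [271, 220], [326, 194], [421, 173]] [[0.634, -0.165], [0.497, -0.185], [0.442, -0.127], [0.42, -0.083], [0.419, 0.166], [0.58, 0.203], [0.63, 0.077], [0.662, -0.142]]
 white 157.0 [[0.485, -0.013], [0.496, -0.044], [0.473, -0.052], [0.462, -0.02]]
 white 51.0 [[0.547, 0.194], [0.564, 0.118], [0.559, 0.117], [0.542, 0.193]]
 white 511.5 [[0.553, 0.015], [0.581, -0.092], [0.557, -0.097], [0.529, 0.009]]
 white 147.5 [[0.581, 0.048], [0.629, -0.155], [0.623, -0.156], [0.575, 0.047]]
side [[268, 187], [321, 167], [411, 236], [384, 296], [245, 232]] [[0.542, 0.207], [0.68, 0.15], [0.66, -0.147], [0.497, -0.189], [0.411, 0.153]]
 white 129.0 [[0.461, -0.025], [0.483, -0.014], [0.495, -0.046], [0.473, -0.056]]
 white 395.5 [[0.528, 0.006], [0.551, 0.015], [0.579, -0.093], [0.556, -0.101]]
 white 319.0 [[0.801, -0.034], [0.831, -0.068], [0.757, -0.117], [0.728, -0.084]]
 white 306.5 [[0.691, 0.05], [0.799, 0.036], [0.787, 0.009], [0.68, 0.024]]
```

View pics/topz.png

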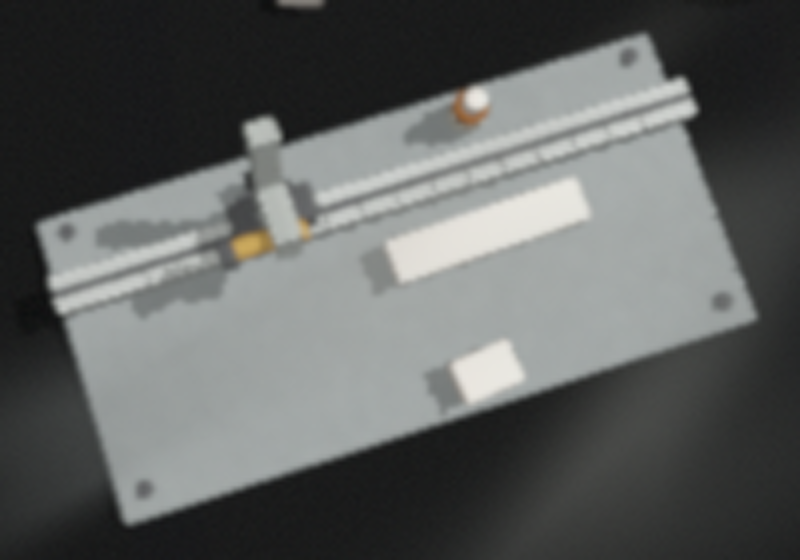

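View pics/sidez.png

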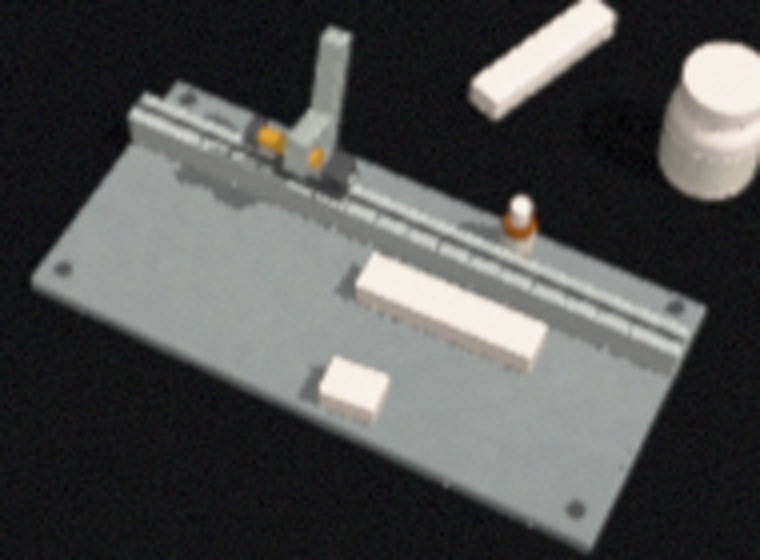

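The crops show the plate corners clearly. The stop is about upright, with its nose towards the front. The brass screw is on the nose's right (-y) side at crop (302,230), and a yellow knob is on the left at (245,245). The arm tip is at (262,122) in the top crop and (336,32) in the side crop.

```bash
python3 - <<'E'
import pickle; from h import *
d=pickle.load(open("c0.pkl","rb")); T,S=d["top"],d["side"]
t=lambda u:np.array(u)/4+[262,165]-.375; s=lambda u:np.array(u)/4+[236,160]-.375
ct=[(38,222),(648,35),(755,318),(128,525)]; cs=[(180,82),(705,308),(590,545),(33,280)]
F=np.array([[85,180],[85,-180],[-85,-180],[-85,180]])/1e3
def fit(P):
    A=F-F.mean(0);B=P-P.mean(0); th=np.arctan2((A[:,0]*B[:,1]-A[:,1]*B[:,0]).sum(),(A*B).sum())
    R=np.array([[np.cos(th),-np.sin(th)],[np.sin(th),np.cos(th)]]); return th,P.mean(0),P-P.mean(0)-A@R.T
for P in (np.array([onz(T,t(u),.012)[:2] for u in ct]),np.array([onz(S,s(u),.012)[:2] for u in cs])):
    th,o,r=fit(P); print("th",th,"o",o.round(4),"res",(r*1e3).round(1).tolist())
    np.set_printoptions(suppress=True)
P=np.r_[[[*onz(T,t(u),.012)[:2]] for u in ct]]*.5+.5*np.r_[[[*onz(S,s(u),.012)[:2]] for u in cs]]
th,o,r=fit(P); R=np.array([[np.cos(th),-np.sin(th)],[np.sin(th),np.cos(th)]]); print("avg",th,o,(r*1e3).round(1).tolist())
np.savez("fix.npz",th=th,o=o,R=R)
loc=lambda p:np.r_[R.T@(np.array(p)[:2]-o),p[2:]].round(4)
tip,e=tri(T,t((262,122)),S,s((336,32))); print("tip",tip.round(3),loc(tip),"gap",e)
for n,a,b in(("nose front top right",(297,240),(326,178)),):
    p,e=tri(T,t(a),S,s(b));print(n,p.round(3),loc(p),e)
for n,bx in(("top",[(388,243),(400,284),(590,216),(578,178)]),):
    Q=[loc(onz(T,t(u),.032)) for u in bx];print(n,Q)
Q=[loc(onz(S,s(u),.032)) for u in [(376,254),(547,326),(530,359),(358,284)]];print("side",Q)
for u in [(250,140),(276,135),(273,243),(297,240)]: print([loc(onz(T,t(u),z)) for z in (.06,.08,.13)])
E
```

```text
th 0.22936625116768336 o [0.5381 0.0086] res [[0.2, -0.8], [-1.2, 0.0], [1.0, 2.1], [0.0, -1.3]]
th 0.23040432838218008 o [0.5373 0.0054] res [[0.0, -1.5], [-1.1, 1.3], [0.4, 1.8], [0.7, -1.6]]
avg 0.22988468741977497 [0.53771497 0.00698811] [[0.1, -1.1], [-1.2, 0.6], [0.7, 1.9], [0.4, -1.4]]
tip [0.597 0.081 0.138] [0.0748 0.0584 0.1382] gap 0.0024251383256805805
nose front top right [0.557 0.061 0.055] [0.0309 0.0479 0.0548] 0.009471449019608332
top [array([0.0144, 0.0034, 0.032 ]), array([-0.0084,  0.0045,  0.032 ]), array([-0.0046, -0.105 ,  0.032 ]), array([ 0.0169, -0.1061,  0.032 ])]
side [array([0.0145, 0.0009, 0.032 ]), array([ 0.017, -0.107,  0.032]), array([-0.0072, -0.1074,  0.032 ]), array([-0.0087,  0.0006,  0.032 ])]
[array([0.0849, 0.059 , 0.06  ]), array([0.0808, 0.0607, 0.08  ]), array([0.0707, 0.0649, 0.13  ])]
[array([0.0833, 0.0452, 0.06  ]), array([0.0793, 0.0472, 0.08  ]), array([0.0693, 0.0523, 0.13  ])]
[array([0.0294, 0.0644, 0.06  ]), array([0.0268, 0.0659, 0.08  ]), array([0.0203, 0.0697, 0.13  ])]
[array([0.0271, 0.052 , 0.06  ]), array([0.0246, 0.0539, 0.08  ]), array([0.0183, 0.0585, 0.13  ])]
```

>>> {"api": "jog_arm", "payload": {"deltas": [{"dz":40},{"dz":40},{"dx":20,"dy":-20,"az":0.02},{"dx":20,"dy":-20,"az":0.02},{"dx":20,"dy":-20,"az":0.02},{"dx":20,"dy":-20,"az":0.02},{"dx":20,"dy":-20,"az":0.02},{"dx":20,"dy":-20,"az":0.02},{"dx":20,"dy":-20,"az":0.02},{"dx":20,"dy":-20,"az":0.02},{"dx":20,"dy":-20,"az":0.02},{"dx":20,"dy":-20,"az":0.02}]}}

```text
schema error: expected keys ax, ay, az, dx, dy, dz, jaw
```

>>> {"api": "jog_arm", "payload": {"deltas": [{"dx":20,"dy":-20,"az":0.025},{"dx":20,"dy":-20,"az":0.025},{"dx":20,"dy":-20,"az":0.025},{"dx":20,"dy":-20,"az":0.025},{"dx":20,"dy":-20,"az":0.025},{"dx":20,"dy":-25,"az":0.025},{"dx":20,"dy":-25,"az":0.025},{"dx":20,"dy":-25,"az":0.025},{"dx":20,"dy":-25,"az":0.025},{"dx":20,"dy":-25,"az":0.025},{"dx":20,"dy":-25,"az":0.02},{"dx":15,"dy":-20,"az":0.01}]}}

```text
schema error: expected keys ax, ay, az, dx, dy, dz, jaw
```

>>> {"api": "jog_arm", "payload": {"deltas": [{"ax":0,"ay":0,"az":0,"dx":0,"dy":0,"dz":40,"jaw":0},{"ax":0,"ay":0,"az":0,"dx":0,"dy":0,"dz":40,"jaw":0},{"ax":0,"ay":0,"az":0.02,"dx":20,"dy":-20,"dz":0,"jaw":0},{"ax":0,"ay":0,"az":0.02,"dx":20,"dy":-20,"dz":0,"jaw":0},{"ax":0,"ay":0,"az":0.02,"dx":20,"dy":-20,"dz":0,"jaw":0},{"ax":0,"ay":0,"az":0.02,"dx":20,"dy":-20,"dz":0,"jaw":0},{"ax":0,"ay":0,"az":0.02,"dx":20,"dy":-20,"dz":0,"jaw":0},{"ax":0,"ay":0,"az":0.02,"dx":20,"dy":-20,"dz":0,"jaw":0},{"ax":0,"ay":0,"az":0.02,"dx":20,"dy":-20,"dz":0,"jaw":0},{"ax":0,"ay":0,"az":0.02,"dx":20,"dy":-20,"dz":0,"jaw":0},{"ax":0,"ay":0,"az":0.02,"dx":20,"dy":-20,"dz":0,"jaw":0},{"ax":0,"ay":0,"az":0.02,"dx":20,"dy":-20,"dz":0,"jaw":0}]}}

```text
time: 1.3
position: [0.3426, 0.3561, 0.2535]
orientation: [[0.049, -0.001, -0.999], [0.999, -0.0, 0.049], [-0.0, -1.0, 0.001]]
force: [0.3, 1.0, 0.4]
opening: 0.5
```

>>> {"api": "jog_arm", "payload": {"deltas": [{"ax":0,"ay":0,"az":0.025,"dx":20,"dy":-20,"dz":0,"jaw":0},{"ax":0,"ay":0,"az":0.025,"dx":20,"dy":-20,"dz":0,"jaw":0},{"ax":0,"ay":0,"az":0.025,"dx":20,"dy":-20,"dz":0,"jaw":0},{"ax":0,"ay":0,"az":0.025,"dx":20,"dy":-20,"dz":0,"jaw":0},{"ax":0,"ay":0,"az":0.025,"dx":20,"dy":-20,"dz":0,"jaw":0},{"ax":0,"ay":0,"az":0.025,"dx":20,"dy":-25,"dz":0,"jaw":0},{"ax":0,"ay":0,"az":0.025,"dx":20,"dy":-25,"dz":0,"jaw":0},{"ax":0,"ay":0,"az":0.025,"dx":20,"dy":-25,"dz":0,"jaw":0},{"ax":0,"ay":0,"az":0.025,"dx":20,"dy":-25,"dz":0,"jaw":0},{"ax":0,"ay":0,"az":0.025,"dx":20,"dy":-25,"dz":0,"jaw":0},{"ax":0,"ay":0,"az":0.02,"dx":20,"dy":-25,"dz":0,"jaw":0},{"ax":0,"ay":0,"az":0.01,"dx":20,"dy":-25,"dz":0,"jaw":0}]}}

```text
time: 2.5
position: [0.5826, 0.0811, 0.2534]
orientation: [[-0.229, -0.001, -0.974], [0.974, 0.0, -0.229], [0.0, -1.0, 0.001]]
force: [0.1, -0.3, 0.3]
opening: 0.5
```

```bash
cat >st.py <<'E'
from rig import ctrl; import numpy as np
s=ctrl.get_state(); f=np.load("fix.npz"); p=s["position"]; R=f["R"]
print("t",round(s["time"],2),"pos",np.round(p,4),"loc",(R.T@(np.array(p)[:2]-f["o"])*1e3).round(1),"yaw",np.arctan2(s["orientation"][1][0],s["orientation"][0][0])-np.pi/2-float(f["th"]),"Floc",(R.T@np.array(s["force"])[:2]).round(2),round(s["force"][2],2),"open",s["opening"])
E
python3 - <<'E'
import st; from h import *; from rig import imaging; import pickle
c=imaging.read_camera("wrist"); pickle.dump(c,open("w1.pkl","wb")); cv2.imwrite("pics/w1.png",c["color"][:,:,::-1]); print(c["extrinsics"].round(3).tolist())
E
```

```text
t 2.5 pos [0.5826 0.0811 0.2534] loc [60.6 61.9] yaw 0.0007660370783740822 Floc [ 0.07 -0.31] 0.35 open 0.4995988550103834
[[-0.227, -0.948, -0.222, 0.52], [0.974, -0.221, -0.052, 0.065], [0.001, -0.228, 0.974, 0.464], [0.0, 0.0, 0.0, 1.0]]
```

View pics/w1.png

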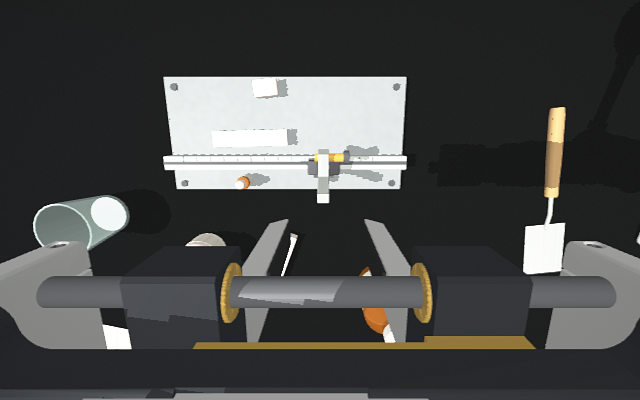

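The wrist view shows the plate corners at (163,77), (406,76), (401,188) and (176,188). The stop tip is at (323,198), the nose at (323,155) and the bar spans (212..290, 138).

```bash
python3 - <<'E'
from h import *; import pickle
c=pickle.load(open("w1.pkl","rb")); f=np.load("fix.npz"); L=lambda p:((f["R"].T@(p[:2]-f["o"]))*1e3).round(1)
for u in [(163.5,77),(406,76.5),(401,188.5),(176,188.5)]: print("plate",L(onz(c,u,.012)))
for u,z in [((323,198),.138),((317,202),.132),((329,202),.132),((318,151),.055),((328,151),.055),((323,165),.055)]: print("stop",L(onz(c,u,z)))
for u in [(212,131),(287,129.5),(212,147),(289,145)]: print("bar",L(onz(c,u,.032)))
E
```

```text
plate [ -81.3 -178.5]
plate [-81.8 178.6]
plate [ 86.3 181.2]
plate [  86.1 -180.1]
stop [72.2 57.1]
stop [78.5 49.9]
stop [78.5 64.2]
stop [23.7 49.4]
stop [23.7 63.5]
stop [43.4 56.4]
bar [  -3.8 -106.4]
bar [-5.9  3.6]
bar [  19.3 -108.5]
bar [16.4  5.9]
```

>>> {"api": "jog_arm", "payload": {"deltas": [{"ax":0,"ay":0,"az":0,"dx":11,"dy":-2,"dz":0,"jaw":0},{"ax":0,"ay":0,"az":0,"dx":0,"dy":0,"dz":-30,"jaw":0},{"ax":0,"ay":0,"az":0,"dx":0,"dy":0,"dz":-30,"jaw":0},{"ax":0,"ay":0,"az":0,"dx":0,"dy":0,"dz":-30,"jaw":0},{"ax":0,"ay":0,"az":0,"dx":0,"dy":0,"dz":-25,"jaw":0},{"ax":0,"ay":0,"az":0,"dx":0,"dy":0,"dz":-20,"jaw":0},{"ax":0,"ay":0,"az":0,"dx":0,"dy":0,"dz":-15,"jaw":0},{"ax":0,"ay":0,"az":0,"dx":0,"dy":0,"dz":0,"jaw":0.3},{"ax":0,"ay":0,"az":0,"dx":0,"dy":0,"dz":0,"jaw":0.5}], "grip_force": 15}}

```text
time: 3.45
position: [0.5932, 0.0809, 0.104]
orientation: [[-0.229, -0.0, -0.973], [0.973, 0.0, -0.229], [0.0, -1.0, 0.0]]
force: [1.3, 0.0, -0.0]
opening: 0.365
```

>>> {"api": "jog_arm", "payload": {"deltas": [{"ax":0,"ay":0,"az":0,"dx":0,"dy":0,"dz":0,"jaw":0.6},{"ax":0,"ay":0,"az":0,"dx":0,"dy":0,"dz":0,"jaw":0.7},{"ax":0,"ay":0,"az":0,"dx":0,"dy":0,"dz":0,"jaw":0.8},{"ax":0,"ay":0,"az":0,"dx":0,"dy":0,"dz":0,"jaw":0.9},{"ax":0,"ay":0,"az":0,"dx":0,"dy":0,"dz":0,"jaw":1},{"ax":0,"ay":0,"az":0,"dx":0,"dy":0,"dz":0,"jaw":1}]}}

```text
time: 4.05
position: [0.594, 0.08, 0.1049]
orientation: [[-0.228, 0.002, -0.974], [0.974, -0.0, -0.228], [-0.001, -1.0, -0.002]]
force: [-0.1, -0.9, 5.8]
opening: 0.144
```

```bash
python3 - <<'E'
import st, numpy as np
f=np.load("fix.npz");R=f["R"]; a=np.linspace(1.89,0,13)
u=75*np.cos(a)-3*np.sin(a); z=75*np.sin(a)+3*np.cos(a); x=45-u
for i in range(12):
    d=R@[x[i+1]-x[i],0]; print(round(a[i+1],2),d.round(1),round(z[i+1]-z[i],1))
E
```

```text
t 4.05 pos [0.594  0.08   0.1049] loc [71.5 58.3] yaw 0.00025893101975060784 Floc [-0.3  -0.89] 5.84 open 0.14391965277109509
1.73 [-11.   -2.6] 3.3
1.58 [-11.4  -2.7] 1.4
1.42 [-11.5  -2.7] -0.4
1.26 [-11.3  -2.6] -2.3
1.1 [-10.8  -2.5] -4.0
0.94 [-10.1  -2.4] -5.7
0.79 [-9.1 -2.1] -7.3
0.63 [-7.8 -1.8] -8.7
0.47 [-6.4 -1.5] -9.8
0.31 [-4.8 -1.1] -10.7
0.16 [-3.1 -0.7] -11.4
0.0 [-1.4 -0.3] -11.7
```

>>> {"api": "jog_arm", "payload": {"deltas": [{"ax":0,"ay":0,"az":0,"dx":-5.9,"dy":-1.4,"dz":1.8,"jaw":1},{"ax":0,"ay":0,"az":0,"dx":-5.9,"dy":-1.4,"dz":1.8,"jaw":1},{"ax":0,"ay":0,"az":0,"dx":-6.1,"dy":-1.4,"dz":0.8,"jaw":1},{"ax":0,"ay":0,"az":0,"dx":-6.1,"dy":-1.4,"dz":0.8,"jaw":1},{"ax":0,"ay":0,"az":0,"dx":-6.1,"dy":-1.4,"dz":-0.2,"jaw":1},{"ax":0,"ay":0,"az":0,"dx":-6.1,"dy":-1.4,"dz":-0.2,"jaw":1},{"ax":0,"ay":0,"az":0,"dx":-6,"dy":-1.4,"dz":-1.2,"jaw":1},{"ax":0,"ay":0,"az":0,"dx":-6,"dy":-1.4,"dz":-1.2,"jaw":1},{"ax":0,"ay":0,"az":0,"dx":-5.8,"dy":-1.3,"dz":-2.1,"jaw":1},{"ax":0,"ay":0,"az":0,"dx":-5.8,"dy":-1.3,"dz":-2.1,"jaw":1},{"ax":0,"ay":0,"az":0,"dx":-5.4,"dy":-1.3,"dz":-3,"jaw":1},{"ax":0,"ay":0,"az":0,"dx":-5.4,"dy":-1.3,"dz":-3,"jaw":1}]}}

```text
time: 5.25
position: [0.5216, 0.0632, 0.097]
orientation: [[-0.228, -0.0, -0.974], [0.974, -0.001, -0.228], [-0.001, -1.0, 0.001]]
force: [1.5, -3.2, 7.1]
opening: 0.143
```

```bash
python3 st.py
```

```text
t 5.25 pos [0.5216 0.0632 0.097 ] loc [-2.9 58.4] yaw 0.0005799465909596124 Floc [ 0.75 -3.46] 7.14 open 0.1431416663662923
```

>>> {"api": "jog_arm", "payload": {"deltas": [{"ax":0,"ay":0,"az":0,"dx":-4.9,"dy":-1.1,"dz":-4,"jaw":1},{"ax":0,"ay":0,"az":0,"dx":-4.9,"dy":-1.1,"dz":-4,"jaw":1},{"ax":0,"ay":0,"az":0,"dx":-4.2,"dy":-1,"dz":-4.8,"jaw":1},{"ax":0,"ay":0,"az":0,"dx":-4.2,"dy":-1,"dz":-4.8,"jaw":1},{"ax":0,"ay":0,"az":0,"dx":-3.4,"dy":-0.8,"dz":-5.4,"jaw":1},{"ax":0,"ay":0,"az":0,"dx":-3.4,"dy":-0.8,"dz":-5.4,"jaw":1},{"ax":0,"ay":0,"az":0,"dx":-2.6,"dy":-0.6,"dz":-5.9,"jaw":1},{"ax":0,"ay":0,"az":0,"dx":-2.6,"dy":-0.6,"dz":-5.9,"jaw":1},{"ax":0,"ay":0,"az":0,"dx":-1.7,"dy":-0.4,"dz":-6.2,"jaw":1},{"ax":0,"ay":0,"az":0,"dx":-1.7,"dy":-0.4,"dz":-6.2,"jaw":1},{"ax":0,"ay":0,"az":0,"dx":-0.8,"dy":-0.2,"dz":-6.4,"jaw":1},{"ax":0,"ay":0,"az":0,"dx":-0.8,"dy":-0.2,"dz":-6.4,"jaw":1}]}}

```text
time: 6.45
position: [0.4812, 0.054, 0.0298]
orientation: [[-0.23, -0.011, -0.973], [0.973, -0.003, -0.23], [-0.0, -1.0, 0.011]]
force: [-2.7, -7.4, 4.3]
opening: 0.146
```

```bash
python3 st.py
```

```text
t 6.45 pos [0.4812 0.054  0.0298] loc [-44.3  58.6] yaw 0.001907080966788377 Floc [-4.35 -6.6 ] 4.25 open 0.1459320547977658
```

>>> {"api": "jog_arm", "payload": {"deltas": [{"ax":0,"ay":0,"az":0,"dx":0,"dy":0,"dz":-2,"jaw":1},{"ax":0,"ay":0,"az":0,"dx":0,"dy":0,"dz":-2,"jaw":1},{"ax":0,"ay":0,"az":0,"dx":0,"dy":0,"dz":0,"jaw":0.4},{"ax":0,"ay":0,"az":0,"dx":0,"dy":0,"dz":0,"jaw":0.2},{"ax":0,"ay":0,"az":0,"dx":0,"dy":0,"dz":0,"jaw":0.2},{"ax":0,"ay":0,"az":0,"dx":0,"dy":0,"dz":15,"jaw":0.2},{"ax":0,"ay":0,"az":0,"dx":0,"dy":0,"dz":25,"jaw":0.2},{"ax":0,"ay":0,"az":0,"dx":5,"dy":1,"dz":15,"jaw":1},{"ax":0,"ay":0,"az":0,"dx":0,"dy":0,"dz":0,"jaw":1},{"ax":0,"ay":0,"az":0,"dx":0,"dy":0,"dz":0,"jaw":1},{"ax":0,"ay":0,"az":0,"dx":0,"dy":0,"dz":0,"jaw":1}]}}

```text
time: 7.55
position: [0.491, 0.0568, 0.0806]
orientation: [[-0.228, -0.003, -0.974], [0.974, 0.0, -0.228], [0.001, -1.0, 0.002]]
force: [-0.4, 0.6, -0.2]
opening: 0.095
```

```bash
python3 st.py; python3 - <<'E'
from rig import imaging; import cv2,numpy as np,pickle
c=imaging.read_camera("top"); s=imaging.read_camera("side"); pickle.dump((c,s),open("c2.pkl","wb"))
a=cv2.resize(c["color"][165:305,262:462,::-1],None,fx=2,fy=2,interpolation=2);b=cv2.resize(s["color"][160:300,236:426,::-1],None,fx=2,fy=2,interpolation=2)
cv2.imwrite("pics/c2.png",np.hstack([a,b]))
E
```

```text
t 7.55 pos [0.491  0.0568 0.0806] loc [-34.1  59.2] yaw 0.0004195981433056106 Floc [-0.24  0.63] -0.24 open 0.0952489335378919
```

View pics/c2.png

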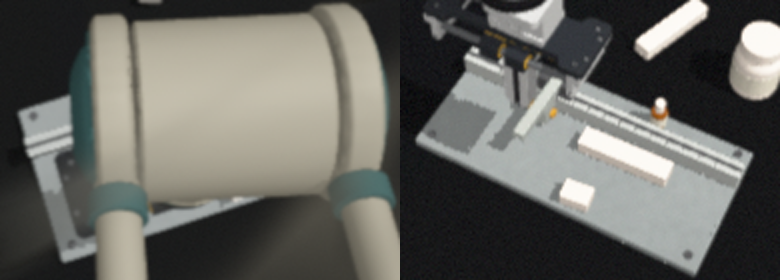

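The side view shows the stop's arm level, with the screw visible at (553,113) and the bar untouched. Now I'll press down to seat it.

>>> {"api": "jog_arm", "payload": {"deltas": [{"ax":0,"ay":0,"az":0,"dx":0,"dy":0,"dz":-8,"jaw":1},{"ax":0,"ay":0,"az":0,"dx":0,"dy":0,"dz":-8,"jaw":1},{"ax":0,"ay":0,"az":0,"dx":0,"dy":0,"dz":-3,"jaw":1},{"ax":0,"ay":0,"az":0,"dx":0,"dy":0,"dz":-2,"jaw":1},{"ax":0,"ay":0,"az":0,"dx":0,"dy":0,"dz":-1.5,"jaw":1},{"ax":0,"ay":0,"az":0,"dx":0,"dy":0,"dz":-1,"jaw":1}]}}

```text
time: 8.25
position: [0.4925, 0.0566, 0.0581]
orientation: [[-0.228, 0.0, -0.974], [0.974, 0.0, -0.228], [0.0, -1.0, -0.0]]
force: [0.5, -0.2, -0.6]
opening: 0.005
```

>>> {"api": "jog_arm", "payload": {"deltas": [{"ax":0,"ay":0,"az":0,"dx":0,"dy":0,"dz":-1,"jaw":1},{"ax":0,"ay":0,"az":0,"dx":0,"dy":0,"dz":-1,"jaw":1},{"ax":0,"ay":0,"az":0,"dx":0,"dy":0,"dz":0,"jaw":1}]}}

```text
time: 8.55
position: [0.4923, 0.0566, 0.0562]
orientation: [[-0.228, 0.0, -0.974], [0.974, 0.0, -0.228], [0.0, -1.0, -0.0]]
force: [-0.9, 0.6, 0.0]
opening: 0.004
```

>>> {"api": "jog_arm", "payload": {"deltas": [{"ax":0,"ay":0,"az":0,"dx":0,"dy":0,"dz":-1,"jaw":1},{"ax":0,"ay":0,"az":0,"dx":0,"dy":0,"dz":-1,"jaw":1},{"ax":0,"ay":0,"az":0,"dx":0,"dy":0,"dz":0,"jaw":1}]}}

```text
time: 8.85
position: [0.4922, 0.0566, 0.0541]
orientation: [[-0.228, -0.0, -0.974], [0.974, 0.0, -0.228], [0.0, -1.0, 0.0]]
force: [-0.4, -0.3, -1.0]
opening: 0.005
```

>>> {"api": "jog_arm", "payload": {"deltas": [{"ax":0,"ay":0,"az":0,"dx":0,"dy":0,"dz":-1,"jaw":1},{"ax":0,"ay":0,"az":0,"dx":0,"dy":0,"dz":-1,"jaw":1},{"ax":0,"ay":0,"az":0,"dx":0,"dy":0,"dz":0,"jaw":1}]}}

```text
time: 9.15
position: [0.4922, 0.0566, 0.052]
orientation: [[-0.228, -0.0, -0.974], [0.974, 0.0, -0.228], [0.0, -1.0, 0.0]]
force: [-0.5, 0.4, -1.0]
opening: 0.003
```

```bash
python3 - <<'E'
from h import *; from rig import imaging
s=imaging.read_camera("side"); f=np.load("fix.npz"); W=lambda x,y,z:np.r_[f["o"]+f["R"]@[x,y],z]
x0,y0=256,165
im=cv2.resize(s["color"][y0:y0+100,x0:x0+100,::-1],None,fx=6,fy=6,interpolation=2)
for i,p in enumerate([(-34,59,.052),(-30,57,.057),(-50,57,.057),(45,57,.048)]):
    q=(proj(s,W(*p))-[x0,y0]+.5)*6; print(p,q.round()); cv2.circle(im,tuple(int(v) for v in q),4,[(0,0,255),(0,255,0),(255,0,0),(255,0,255)][i],-1)
cv2.imwrite("pics/s3.png",im)
E
```

```text
(-34, 59, 0.052) [-8824120.   232416.]
(-30, 57, 0.057) [-114694.    -323.]
(-50, 57, 0.057) [23178. -4094.]
(45, 57, 0.048) [-1583. -3416.]
```

View pics/s3.png

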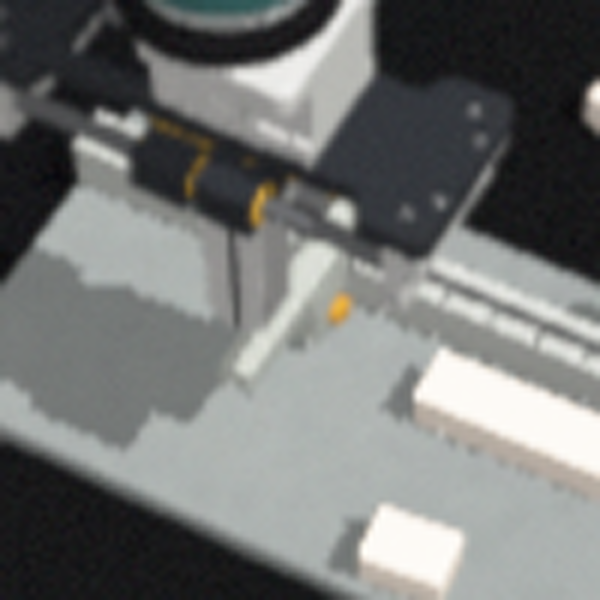

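```bash
python3 - <<'E'
from h import *; import pickle
s=pickle.load(open("c2.pkl","rb"))[1]; f=np.load("fix.npz"); W=lambda x,y,z:np.r_[f["o"]+f["R"]@np.array([x,y])/1e3,z]
L=lambda p:((f["R"].T@(p[:2]-f["o"]))*1e3).round(1)
for p in [(-34,59,.052),(-34,59-12,.052),(-34,71,.052),(-50,57,.057),(45,57,.048)]: print(p,((proj(s,W(*p))-[256,165]+.5)*6).round())
for u,z in [((235,365),.055),((258,385),.055),((340,308),.024),((345,308),.024)]: print(u,L(onz(s,np.array(u)/6+[256,165]-.5,z)))
E
```

```text
(-34, 59, 0.052) [251. 357.]
(-34, 47, 0.052) [279. 369.]
(-34, 71, 0.052) [224. 344.]
(-50, 57, 0.057) [234. 383.]
(45, 57, 0.048) [355. 217.]
(235, 365) [-41.8  61.5]
(258, 385) [-45.5  49.4]
(340, 308) [18.1 49.3]
(345, 308) [19.  47.6]
```

```bash
python3 - <<'E'
from h import *; from rig import imaging; import pickle
c=imaging.read_camera("wrist"); pickle.dump(c,open("w4.pkl","wb")); cv2.imwrite("pics/w4.png",c["color"][:,:,::-1]); print(c["extrinsics"].round(3).tolist())
E
```

```text
[[-0.227, -0.948, -0.223, 0.429], [0.974, -0.221, -0.052, 0.04], [0.0, -0.229, 0.974, 0.262], [0.0, 0.0, 0.0, 1.0]]
```

View pics/w4.png

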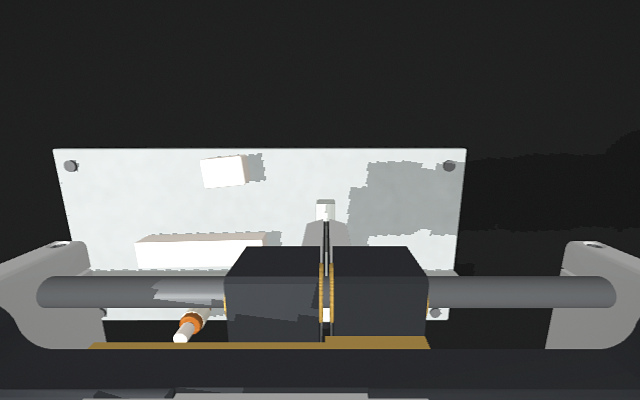

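```bash
python3 - <<'E'
from h import *; import pickle
s=pickle.load(open("w4.pkl","rb")); f=np.load("fix.npz"); W=lambda x,y,z:np.r_[f["o"]+f["R"]@np.array([x,y])/1e3,z]
for p in [(-34,59,.052),(-42,47,.052),(-42,71,.052),(-50,50,.057),(-50,64,.057),(-50,64,.054),(-50,64,.042),(-50,64,.045),(-85,180,.012),(-85,-180,.012)]: print(p,(proj(s,W(*p))).round(1))
im=s["color"][195:252,295:355,::-1]; cv2.imwrite("pics/w4z.png",cv2.resize(im,None,fx=10,fy=10,interpolation=0))
E
```

```text
(-34, 59, 0.052) [328.3 216.4]
(-42, 47, 0.052) [312.5 206.3]
(-42, 71, 0.052) [344.1 206.2]
(-50, 50, 0.057) [316.2 197.5]
(-50, 64, 0.057) [335.2 197.5]
(-50, 64, 0.054) [335.1 196.6]
(-50, 64, 0.042) [334.6 193.1]
(-50, 64, 0.045) [334.7 194. ]
(-85, 180, 0.012) [468.6 145.8]
(-85, -180, 0.012) [ 50.3 146.2]
```

View pics/w4z.png

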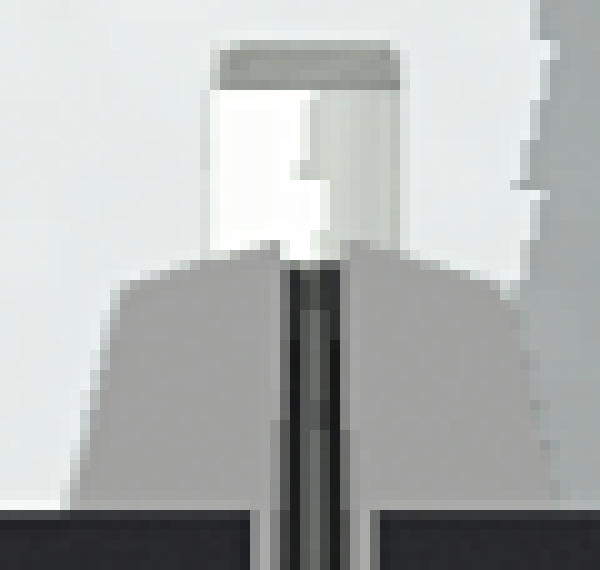

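The wrist view shows the arm tip at crop (305,65), directly below the closed fingers, so I'll keep pressing gently.

>>> {"api": "jog_arm", "payload": {"deltas": [{"ax":0,"ay":0,"az":0,"dx":0,"dy":0,"dz":-1,"jaw":1},{"ax":0,"ay":0,"az":0,"dx":0,"dy":0,"dz":-1,"jaw":1},{"ax":0,"ay":0,"az":0,"dx":0,"dy":0,"dz":0,"jaw":1}]}}

```text
time: 9.55
position: [0.4922, 0.0566, 0.05]
orientation: [[-0.228, -0.0, -0.974], [0.974, 0.0, -0.228], [0.0, -1.0, 0.0]]
force: [-0.6, 0.1, 0.4]
opening: 0.006
```

>>> {"api": "jog_arm", "payload": {"deltas": [{"ax":0,"ay":0,"az":0,"dx":0,"dy":0,"dz":-1,"jaw":1},{"ax":0,"ay":0,"az":0,"dx":0,"dy":0,"dz":-1,"jaw":1},{"ax":0,"ay":0,"az":0,"dx":0,"dy":0,"dz":0,"jaw":1}]}}

```text
time: 9.85
position: [0.4922, 0.0566, 0.048]
orientation: [[-0.228, -0.0, -0.974], [0.974, 0.0, -0.228], [0.0, -1.0, 0.0]]
force: [-0.1, 0.0, -0.4]
opening: 0.004
```

>>> {"api": "jog_arm", "payload": {"deltas": [{"ax":0,"ay":0,"az":0,"dx":0,"dy":0,"dz":-1,"jaw":1},{"ax":0,"ay":0,"az":0,"dx":0,"dy":0,"dz":-1,"jaw":1},{"ax":0,"ay":0,"az":0,"dx":0,"dy":0,"dz":0,"jaw":1}]}}

```text
time: 10.15
position: [0.4922, 0.0566, 0.046]
orientation: [[-0.228, -0.0, -0.974], [0.974, 0.0, -0.228], [0.0, -1.0, 0.0]]
force: [-0.5, -0.8, 0.5]
opening: 0.006
```

```bash
python3 - <<'E'
from h import *; from rig import imaging; import pickle
s0=pickle.load(open("c2.pkl","rb"))[1]; w0=pickle.load(open("w4.pkl","rb"))
s=imaging.read_camera("side"); w=imaging.read_camera("wrist"); pickle.dump((s,w),open("c5.pkl","wb"))
g0=s0["color"].mean(2); g=s["color"].mean(2)
for nm,G in(("c2",g0),("now",g)): print(nm); print(G[218:232:1,288:308].astype(int))
print("wrist col 320 before/after"); print(w0["color"][190:240,320].mean(1).astype(int)); print(w["color"][190:240,320].mean(1).astype(int))
for b in (w0,w): print([ (b["color"][r,300:350].mean(1)).astype(int).tolist() for r in (201,202,206)])
E
```

```text
c2
[[176 171 154 131 120 118 117 117 126 172 202 212 214 216 214 215 187 161
  144 138]
 [174 155 130 121 119 121 117 123 158 200 214 215 215 214 213 202 165 146
  136 138]
 [171 135 120 117 117 119 121 142 186 209 214 214 215 212 206 179 153 137
  134 138]
 [154 127 120 118 118 118 131 183 206 215 215 215 215 207 187 161 137 125
  128 157]
 [129 119 118 118 118 123 159 206 215 215 215 214 218 190 169 157 133 124
  131 168]
 [121 120 117 118 121 143 191 211 217 216 214 213 207 173 164 169 155 153
  155 171]
 [117 120 121 118 133 175 208 215 215 215 214 207 182 165 169 175 175 174
  174 175]
 [119 118 119 119 136 183 215 214 216 216 215 190 168 168 172 175 176 176
  176 175]
 [118 117 118 122 132 161 186 197 213 213 204 171 165 171 173 177 175 176
  177 177]
 [120 118 120 119 130 140 146 161 182 192 177 167 170 176 173 175 178 178
  176 175]
 [118 119 118 120 127 141 156 146 147 165 166 171 173 173 177 175 175 175
  174 176]
 [120 119 118 125 147 159 172 158 146 156 167 175 175 175 174 176 176 175
  174 174]
 [118 119 126 148 168 172 176 173 162 156 172 176 177 176 174 175 176 175
  1
[... 2537 characters left out ...]
 236, 235, 236, 235, 237, 225, 191, 179, 177, 175, 176, 177, 178, 179, 178, 179, 179, 180, 177, 177, 178, 180, 180, 210, 231, 234, 233, 233, 233, 232, 232, 233, 233, 233, 233, 233, 235, 235, 237], [233, 234, 234, 233, 234, 234, 234, 234, 235, 236, 235, 235, 236, 236, 236, 231, 196, 157, 149, 149, 149, 153, 154, 153, 154, 155, 155, 150, 149, 151, 153, 155, 152, 148, 144, 218, 234, 233, 232, 232, 233, 233, 233, 233, 232, 233, 233, 234, 234, 238], [233, 233, 234, 233, 233, 234, 233, 233, 233, 234, 234, 234, 234, 235, 235, 225, 237, 247, 249, 225, 195, 199, 201, 203, 202, 199, 198, 201, 204, 203, 201, 196, 194, 193, 193, 206, 229, 235, 233, 232, 232, 232, 232, 232, 232, 232, 233, 234, 236, 199]]
```

```bash
python3 - <<'E'
from h import *; import pickle
s,w=pickle.load(open("c5.pkl","rb")); w0=pickle.load(open("w4.pkl","rb")); w1=pickle.load(open("w1.pkl","rb"))
f=np.load("fix.npz"); L=lambda p:np.r_[((f["R"].T@(p[:2]-f["o"]))*1e3),p[2]*1e3].round(1)
W=lambda x,y,z:np.r_[f["o"]+f["R"]@np.array([x,y])/1e3,z]
for off in (0,-3):
  for a,b in [((292.3,225.3),(315.7,203.7)),((298.0,228.0),(335.2,203.7))]:
    p,e=tri(s,a,w0,(b[0],b[1]+off)); print(off,L(p),e)
print(w1["mtx"][0,0], "w1 finger col rows"); 
for c in (270,280,285,365,370): print(c,w1["color"][205:240,c].mean(1).astype(int).tolist())
# plate back/front rows in now images
print(w["color"][140:156,200].mean(1).astype(int), [proj(w,W(-85,y,.012)).round(1) for y in(-50,100)])
# single-view wrist: depth from width 14mm
print(w["mtx"])
E
```

```text
0 [-56.3  53.2  84.8] 0.009061868193407197
0 [-35.4  62.   31.7] 0.00865886806052828
-3 [-58.   52.9  86.5] 0.007505391981174454
-3 [-38.4  61.2  36. ] 0.010499473125055234
286.79876816471335 w1 finger col rows
270 [34, 32, 32, 31, 32, 32, 34, 32, 32, 32, 32, 32, 32, 33, 31, 31, 30, 22, 146, 165, 162, 160, 159, 159, 159, 159, 159, 159, 159, 159, 159, 159, 159, 159, 159]
280 [34, 32, 31, 31, 32, 32, 32, 32, 33, 31, 31, 33, 31, 30, 27, 92, 162, 161, 159, 159, 159, 159, 159, 159, 159, 159, 159, 160, 162, 162, 160, 154, 134, 115, 92]
285 [32, 33, 32, 33, 32, 34, 32, 33, 31, 31, 32, 32, 30, 22, 144, 163, 161, 162, 160, 154, 150, 133, 101, 76, 44, 31, 33, 34, 34, 32, 33, 32, 33, 32, 33]
365 [32, 33, 33, 32, 33, 32, 33, 32, 32, 32, 33, 34, 30, 24, 156, 152, 134, 135, 119, 75, 31, 30, 33, 34, 32, 32, 33, 31, 34, 32, 32, 31, 33, 32, 32]
370 [32, 34, 32, 32, 32, 31, 32, 32, 33, 31, 32, 32, 33, 30, 22, 142, 161, 160, 159, 159, 160, 159, 160, 160, 161, 158, 159, 157, 136, 122, 74, 72, 33, 31, 32]
[ 32  33  32  33  34  33  32  26  85 205 232 240 238 237 237 237] [array([198.3, 146.5]), array([376.8, 146.3])]
[[286.79876816   0.         325.86527536]
 [  0.         286.79876816 197.57138596]
 [  0.           0.           1.        ]]
```

```bash
python3 - <<'E'
import pickle,cv2,numpy as np
s,w=pickle.load(open("c5.pkl","rb"))
a=cv2.resize(w["color"][190:250,290:360,::-1],(490,420),interpolation=0); b=cv2.resize(s["color"][180:240,270:315,::-1],(310,413),interpolation=0)
o=np.zeros((420,800,3),np.uint8); o[:,:490]=a; o[:413,490:]=b; cv2.imwrite("pics/z5.png",o)
E
```

```text
(no output)
```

View pics/z5.png

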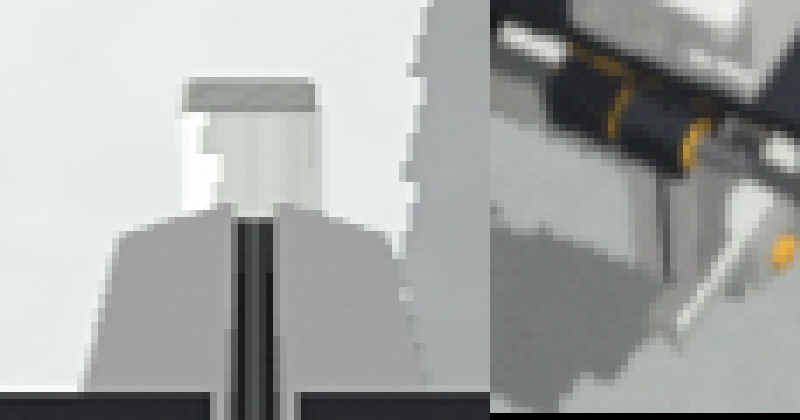

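>>> {"api": "jog_arm", "payload": {"deltas": [{"ax":0,"ay":0,"az":0,"dx":0,"dy":0,"dz":-1,"jaw":1},{"ax":0,"ay":0,"az":0,"dx":0,"dy":0,"dz":-1,"jaw":1},{"ax":0,"ay":0,"az":0,"dx":0,"dy":0,"dz":0,"jaw":1}]}}

```text
time: 10.55
position: [0.4922, 0.0566, 0.044]
orientation: [[-0.228, -0.0, -0.974], [0.974, 0.0, -0.228], [0.0, -1.0, 0.0]]
force: [0.7, 0.8, 0.6]
opening: 0.004
```

>>> {"api": "jog_arm", "payload": {"deltas": [{"ax":0,"ay":0,"az":0,"dx":0,"dy":0,"dz":-1,"jaw":1},{"ax":0,"ay":0,"az":0,"dx":0,"dy":0,"dz":-1,"jaw":1},{"ax":0,"ay":0,"az":0,"dx":0,"dy":0,"dz":0,"jaw":1}]}}

```text
time: 10.85
position: [0.4922, 0.0566, 0.042]
orientation: [[-0.228, -0.0, -0.974], [0.974, 0.0, -0.228], [0.0, -1.0, 0.0]]
force: [0.4, -0.0, -0.3]
opening: 0.003
```

```bash
python3 - <<'E'
from h import *; import pickle; import st
from rig import imaging
s=imaging.read_camera("side");w=imaging.read_camera("wrist"); s0,w0=pickle.load(open("c5.pkl","rb"));pickle.dump((s,w),open("c6.pkl","wb"))
print(w["color"][190:230,320].mean(1).astype(int)); print(w["color"][190:230,332].mean(1).astype(int)); 
for r in(222,226): print(s0["color"][r,286:306].mean(1).astype(int)); print(s["color"][r,286:306].mean(1).astype(int))
E
```

```text
t 10.85 pos [0.4922 0.0566 0.042 ] loc [-33.   58.7] yaw 0.0003096814230701961 Floc [ 0.41 -0.1 ] -0.28 open 0.0030085680562367094
[235 235 234 234 234 233 233 235 235 234 236 239 202 147 155 153 153 158
 201 204 204 203 203 203 203 203 203 204 206 184 161 161 161 161 161 161
 161 162 161 161]
[234 234 234 234 234 234 234 233 233 233 234 237 203 154 150 157 155 156
 197 200 199 199 198 198 198 198 198 198 200 184 161 160 162 161 162 162
 161 161 161 161]
[119 117 119 120 121 120 119 120 125 140 144 145 146 157 208 189 169 159
 133 126]
[116 117 120 118 120 121 117 122 131 130 133 144 145 145 151 172 167 160
 133 125]
[120 119 119 120 121 121 129 139 144 147 155 202 205 171 166 174 176 177
 177 179]
[119 119 120 121 119 120 126 142 143 146 149 148 161 160 166 173 175 176
 176 179]
```

```bash
python3 - <<'E'
from h import *; import pickle
w0=pickle.load(open("w4.pkl","rb")); w5=pickle.load(open("c5.pkl","rb"))[1]; w6=pickle.load(open("c6.pkl","rb"))[1]
f=np.load("fix.npz"); W=lambda x,y,z:np.r_[f["o"]+f["R"]@np.array([x,y])/1e3,z]
def edge(p,lo,hi,k):  # subpixel positions of biggest steps
    d=np.gradient(p.astype(float))[lo:hi]; return None
for nm,w in(("52",w0),("46",w5),("42",w6)):
    g=w["color"].mean(2); row=g[204+4 if nm!="52" else 207]
    print(nm,"arm row profile",[int(v) for v in g[212,308:342]], "tip z",w["extrinsics"][2,3])
    for z in(.03,.04,.05,.057,.067): print("  z",z,[proj(w,W(x,57,z))[1].round(1) for x in(-45,-50,-55)], "width",(proj(w,W(-40,64,z))-proj(w,W(-40,50,z)))[0].round(2))
    pf=[np.flatnonzero(g[140:160,c]>130)[0]+140 for c in(120,300,420)]; print("  plate front rows",pf,proj(w,W(-85,0,.012)).round(1))
E
```

```text
52 arm row profile [232, 232, 232, 232, 232, 232, 233, 223, 246, 252, 252, 251, 251, 252, 252, 253, 235, 198, 200, 207, 209, 206, 202, 197, 198, 200, 193, 225, 235, 234, 234, 234, 234, 234] tip z 0.2624489775440577
  z 0.03 [np.float64(195.9), np.float64(190.0), np.float64(184.1)] width 16.76
  z 0.04 [np.float64(198.7), np.float64(192.6), np.float64(186.4)] width 17.47
  z 0.05 [np.float64(201.8), np.float64(195.4), np.float64(188.9)] width 18.24
  z 0.057 [np.float64(204.1), np.float64(197.5), np.float64(190.8)] width 18.82
  z 0.067 [np.float64(207.6), np.float64(200.8), np.float64(193.8)] width 19.72
  plate front rows [np.int64(149), np.int64(148), np.int64(148)] [259.4 146. ]
46 arm row profile [232, 233, 233, 232, 232, 233, 232, 236, 249, 253, 253, 254, 255, 235, 206, 210, 208, 205, 205, 209, 210, 208, 204, 200, 198, 201, 191, 200, 229, 235, 234, 234, 234, 234] tip z 0.2564545618571956
  z 0.03 [np.float64(197.6), np.float64(191.6), np.float64(185.5)] width 17.18
  z 0.04 [np.float64(200.5), np.float64(194.2), np.float64(187.9)] width 17.92
  z 0.05 [np.float64(203.7), np.floa
[... 273 characters left out ...]
8 146.4]
42 arm row profile [233, 233, 233, 233, 233, 234, 236, 205, 191, 202, 203, 203, 203, 207, 209, 209, 208, 204, 205, 210, 210, 208, 205, 201, 198, 200, 196, 185, 224, 235, 234, 234, 234, 233] tip z 0.25244995313439866
  z 0.03 [np.float64(198.7), np.float64(192.6), np.float64(186.4)] width 17.47
  z 0.04 [np.float64(201.8), np.float64(195.4), np.float64(188.9)] width 18.24
  z 0.05 [np.float64(205.1), np.float64(198.4), np.float64(191.7)] width 19.08
  z 0.057 [np.float64(207.6), np.float64(200.8), np.float64(193.8)] width 19.72
  z 0.067 [np.float64(211.5), np.float64(204.3), np.float64(197.0)] width 20.71
  plate front rows [np.int64(149), np.int64(149), np.int64(149)] [256.7 146.7]
```

>>> {"api": "jog_arm", "payload": {"deltas": [{"ax":0,"ay":0,"az":0,"dx":0,"dy":0,"dz":-1,"jaw":1},{"ax":0,"ay":0,"az":0,"dx":0,"dy":0,"dz":-1,"jaw":1},{"ax":0,"ay":0,"az":0,"dx":0,"dy":0,"dz":0,"jaw":1}]}}

```text
time: 11.25
position: [0.4922, 0.0566, 0.04]
orientation: [[-0.228, -0.0, -0.974], [0.974, 0.0, -0.228], [0.0, -1.0, 0.0]]
force: [-1.0, 0.3, 0.5]
opening: 0.003
```

>>> {"api": "jog_arm", "payload": {"deltas": [{"ax":0,"ay":0,"az":0,"dx":0,"dy":0,"dz":-1,"jaw":1},{"ax":0,"ay":0,"az":0,"dx":0,"dy":0,"dz":-1,"jaw":1},{"ax":0,"ay":0,"az":0,"dx":0,"dy":0,"dz":0,"jaw":1}]}}

```text
time: 11.55
position: [0.4922, 0.0566, 0.038]
orientation: [[-0.228, -0.0, -0.974], [0.974, 0.0, -0.228], [0.0, -1.0, 0.0]]
force: [-1.5, 0.2, -0.5]
opening: 0.005
```

>>> {"api": "jog_arm", "payload": {"deltas": [{"ax":0,"ay":0,"az":0,"dx":0,"dy":0,"dz":-1,"jaw":1},{"ax":0,"ay":0,"az":0,"dx":0,"dy":0,"dz":-1,"jaw":1},{"ax":0,"ay":0,"az":0,"dx":0,"dy":0,"dz":0,"jaw":1}]}}

```text
time: 11.85
position: [0.4922, 0.0566, 0.036]
orientation: [[-0.228, -0.0, -0.974], [0.974, 0.0, -0.228], [0.0, -1.0, 0.0]]
force: [1.1, -0.7, -0.3]
opening: 0.001
```

>>> {"api": "jog_arm", "payload": {"deltas": [{"ax":0,"ay":0,"az":0,"dx":0,"dy":0,"dz":-1,"jaw":1},{"ax":0,"ay":0,"az":0,"dx":0,"dy":0,"dz":-1,"jaw":1},{"ax":0,"ay":0,"az":0,"dx":0,"dy":0,"dz":0,"jaw":1}]}}

```text
time: 12.15
position: [0.4922, 0.0566, 0.034]
orientation: [[-0.228, -0.0, -0.974], [0.974, 0.0, -0.228], [0.0, -1.0, 0.0]]
force: [-0.0, 0.6, -0.2]
opening: 0.003
```

```bash
python3 - <<'E'
from h import *; import pickle; import st
from rig import imaging
s=imaging.read_camera("side");w=imaging.read_camera("wrist");pickle.dump((s,w),open("c7.pkl","wb"))
print(w["color"][190:230,320].mean(1).astype(int)); 
s0=pickle.load(open("c2.pkl","rb"))[1]
for r in(222,226): print(s0["color"][r,286:306].mean(1).astype(int)); print(s["color"][r,286:306].mean(1).astype(int))
a=cv2.resize(w["color"][190:250,290:360,::-1],(490,420),interpolation=0); b=cv2.resize(s["color"][180:240,270:315,::-1],(310,413),interpolation=0)
o=np.zeros((420,800,3),np.uint8); o[:,:490]=a; o[:413,490:]=b; cv2.imwrite("pics/z7.png",o)
E
```

```text
t 12.15 pos [0.4922 0.0566 0.034 ] loc [-33.   58.6] yaw 0.00028447376259299606 Floc [0.13 0.57] -0.15 open 0.0028561593689879947
[235 234 233 233 232 232 232 232 232 233 232 232 234 235 239 174 143 150
 149 152 148 201 204 202 202 203 202 202 205 183 159 159 159 159 159 160
 159 160 159 159]
[171 152 129 119 118 118 118 123 159 206 215 215 215 214 218 190 169 157
 133 124]
[119 118 122 118 120 120 127 136 138 100 106 137 144 145 136 126 141 153
 133 126]
[119 118 118 117 118 122 132 161 186 197 213 213 204 171 165 171 173 177
 175 176]
[121 119 119 120 119 121 128 139 145 145 150 142 138 142 161 174 175 176
 177 178]
```

>>> {"api": "jog_arm", "payload": {"deltas": [{"ax":0,"ay":0,"az":0,"dx":0,"dy":0,"dz":-1,"jaw":1},{"ax":0,"ay":0,"az":0,"dx":0,"dy":0,"dz":-1,"jaw":1},{"ax":0,"ay":0,"az":0,"dx":0,"dy":0,"dz":0,"jaw":1}]}}

```text
time: 12.55
position: [0.4924, 0.0566, 0.0322]
orientation: [[-0.228, -0.0, -0.974], [0.974, 0.0, -0.228], [0.0, -1.0, 0.0]]
force: [0.1, 0.5, 1.2]
opening: 0.005
```

```bash
python3 - <<'E'
from h import *; import pickle
c,s=pickle.load(open("c2.pkl","rb")); f=np.load("fix.npz"); w1=pickle.load(open("w1.pkl","rb"))
p=np.array([.491,.0568,.0806]); print("TCP c2 in side",[proj(s,p+[0,0,d]).round(1).tolist() for d in (0,.01,.02)])
g=s["color"].mean(2).astype(int)
for r in range(200,218): print(r,g[r,286:308].tolist())
print("w1 TCP",[proj(w1,np.array([.5826,.0811,.2534+d])).round(1).tolist() for d in(0,.01,.02)])
E
```

```text
TCP c2 in side [[296.8, 216.9], [296.7, 214.4], [296.5, 211.8]]
200 [136, 136, 143, 144, 144, 137, 96, 44, 42, 95, 136, 144, 143, 147, 131, 127, 127, 123, 95, 69, 62, 63]
201 [138, 137, 148, 144, 144, 140, 98, 48, 40, 87, 134, 145, 145, 148, 131, 126, 127, 125, 96, 66, 59, 62]
202 [138, 138, 150, 148, 145, 139, 106, 53, 39, 85, 134, 145, 144, 150, 132, 126, 128, 124, 103, 73, 62, 65]
203 [156, 153, 147, 145, 144, 142, 112, 57, 37, 87, 132, 142, 146, 148, 132, 127, 127, 126, 121, 90, 70, 91]
204 [170, 169, 156, 146, 143, 141, 116, 57, 40, 83, 134, 142, 145, 145, 131, 128, 126, 127, 140, 131, 112, 143]
205 [172, 171, 159, 147, 144, 143, 123, 64, 37, 78, 129, 143, 145, 141, 128, 125, 127, 130, 142, 144, 156, 186]
206 [173, 173, 160, 148, 144, 142, 129, 68, 36, 68, 131, 144, 143, 141, 124, 126, 127, 127, 134, 141, 181, 206]
207 [175, 172, 164, 149, 144, 142, 131, 70, 33, 67, 131, 143, 145, 140, 125, 124, 127, 129, 143, 178, 205, 215]
208 [175, 176, 172, 156, 147, 143, 134, 72, 34, 61, 130, 143, 144, 141, 126, 125, 128, 134, 165, 205, 214, 217]
209 [174, 176, 174, 167, 156, 146, 133, 75, 
[... 336 characters left out ...]
 104, 89, 123, 139, 143, 140, 139, 168, 196, 213, 216, 216, 214, 213]
213 [175, 176, 176, 175, 172, 134, 123, 117, 113, 103, 120, 128, 123, 127, 143, 193, 208, 214, 215, 216, 213, 205]
214 [174, 175, 176, 177, 173, 155, 144, 123, 117, 117, 119, 118, 111, 123, 175, 204, 215, 216, 215, 216, 207, 188]
215 [175, 175, 176, 175, 176, 171, 150, 124, 116, 118, 117, 118, 123, 156, 203, 214, 217, 216, 214, 219, 190, 167]
216 [174, 176, 177, 176, 175, 171, 135, 120, 117, 117, 120, 123, 141, 187, 211, 216, 215, 215, 213, 206, 169, 153]
217 [174, 176, 177, 178, 173, 155, 127, 119, 117, 117, 118, 128, 171, 205, 214, 215, 215, 215, 206, 179, 156, 143]
w1 TCP [[327.9, 217.8], [328.0, 221.8], [328.1, 226.3]]
```

In the side image the fingertips end about 20 mm above the reported TCP, which explains the late contact. Force is only starting now, at TCP z = 0.032, so I'll keep pressing.

>>> {"api": "jog_arm", "payload": {"deltas": [{"ax":0,"ay":0,"az":0,"dx":0,"dy":0,"dz":-1,"jaw":1},{"ax":0,"ay":0,"az":0,"dx":0,"dy":0,"dz":0,"jaw":1}]}}

```text
time: 12.75
position: [0.4922, 0.0565, 0.0312]
orientation: [[-0.228, -0.0, -0.974], [0.974, 0.0, -0.228], [0.0, -1.0, 0.0]]
force: [-0.6, 0.4, 1.3]
opening: 0.006
```

>>> {"api": "jog_arm", "payload": {"deltas": [{"ax":0,"ay":0,"az":0,"dx":0,"dy":0,"dz":-1,"jaw":1},{"ax":0,"ay":0,"az":0,"dx":0,"dy":0,"dz":0,"jaw":1}]}}

```text
time: 12.95
position: [0.492, 0.0565, 0.0301]
orientation: [[-0.228, -0.001, -0.974], [0.974, -0.0, -0.228], [0.0, -1.0, 0.001]]
force: [-0.9, -0.7, 2.7]
opening: 0.006
```

>>> {"api": "jog_arm", "payload": {"deltas": [{"ax":0,"ay":0,"az":0,"dx":0,"dy":0,"dz":-1,"jaw":1},{"ax":0,"ay":0,"az":0,"dx":0,"dy":0,"dz":-1,"jaw":1},{"ax":0,"ay":0,"az":0,"dx":0,"dy":0,"dz":0,"jaw":1}]}}

```text
time: 13.25
position: [0.4921, 0.0566, 0.028]
orientation: [[-0.228, -0.001, -0.974], [0.974, 0.0, -0.228], [0.0, -1.0, 0.001]]
force: [-0.4, -1.0, 1.6]
opening: 0.004
```

>>> {"api": "jog_arm", "payload": {"deltas": [{"ax":0,"ay":0,"az":0,"dx":0,"dy":0,"dz":-1,"jaw":1},{"ax":0,"ay":0,"az":0,"dx":0,"dy":0,"dz":-1,"jaw":1},{"ax":0,"ay":0,"az":0,"dx":0,"dy":0,"dz":0,"jaw":1}]}}

```text
time: 13.55
position: [0.4923, 0.0566, 0.026]
orientation: [[-0.228, -0.0, -0.974], [0.974, 0.0, -0.228], [0.0, -1.0, 0.0]]
force: [-0.6, -0.5, 2.2]
opening: 0.005
```

>>> {"api": "jog_arm", "payload": {"deltas": [{"ax":0,"ay":0,"az":0,"dx":0,"dy":0,"dz":-1,"jaw":1},{"ax":0,"ay":0,"az":0,"dx":0,"dy":0,"dz":-1,"jaw":1},{"ax":0,"ay":0,"az":0,"dx":0,"dy":0,"dz":0,"jaw":1}]}}

```text
time: 13.85
position: [0.4925, 0.0566, 0.0251]
orientation: [[-0.228, 0.0, -0.974], [0.974, 0.0, -0.228], [0.0, -1.0, -0.001]]
force: [-3.5, -0.3, 9.5]
opening: 0.002
```

>>> {"api": "jog_arm", "payload": {"deltas": [{"ax":0,"ay":0,"az":0,"dx":0,"dy":0,"dz":-1,"jaw":1},{"ax":0,"ay":0,"az":0,"dx":0,"dy":0,"dz":-1,"jaw":1},{"ax":0,"ay":0,"az":0,"dx":0,"dy":0,"dz":0,"jaw":1}]}}

```text
time: 14.15
position: [0.4926, 0.0566, 0.0245]
orientation: [[-0.228, 0.001, -0.974], [0.974, -0.0, -0.228], [-0.0, -1.0, -0.001]]
force: [-5.9, -0.9, 18.8]
opening: 0.006
```

```bash
python3 - <<'E'
from h import *; import pickle; import st
from rig import imaging
s=imaging.read_camera("side");w=imaging.read_camera("wrist");pickle.dump((s,w),open("c8.pkl","wb"))
print(w["color"][190:230,320].mean(1).astype(int)); 
s0=pickle.load(open("c2.pkl","rb"))[1]
for r in(222,226,228): print(s0["color"][r,286:306].mean(1).astype(int)); print(s["color"][r,286:306].mean(1).astype(int))
E
```

```text
t 14.15 pos [0.4926 0.0566 0.0245] loc [-32.7  58.6] yaw 0.0004952735827558064 Floc [-5.91  0.48] 18.82 open 0.006477745168039783
[234 233 234 232 232 231 231 231 231 231 231 231 231 232 239 168 138 140
 140 172 199 204 204 204 203 203 203 203 205 183 157 157 158 158 158 159
 158 158 158 158]
[171 152 129 119 118 118 118 123 159 206 215 215 215 214 218 190 169 157
 133 124]
[119 119 116 118 120 137 143 144 141 100  94 137 143 144 139 130 128 127
 146 168]
[119 118 118 117 118 122 132 161 186 197 213 213 204 171 165 171 173 177
 175 176]
[118 120 120 121 119 120 119 137 146 143 130 141 145 141 139 148 167 174
 178 180]
[120 118 118 119 118 120 127 141 156 146 147 165 166 171 173 173 177 175
 175 175]
[120 119 119 120 121 123 131 139 144 151 149 146 140 127 150 171 176 177
 178 177]
```

The stop is now seated: it gave way at about 2 N over the last 7 mm, then went hard to 19 N. Next I'll lift, open the jaws wide and move in front of the bar.

>>> {"api": "jog_arm", "payload": {"deltas": [{"ax":0,"ay":0,"az":0,"dx":0,"dy":0,"dz":0,"jaw":1},{"ax":0,"ay":0,"az":0,"dx":0,"dy":0,"dz":0,"jaw":1},{"ax":0,"ay":0,"az":0,"dx":0,"dy":0,"dz":20,"jaw":1},{"ax":0,"ay":0,"az":0,"dx":0,"dy":0,"dz":40,"jaw":1},{"ax":0,"ay":0,"az":0,"dx":6.5,"dy":-27,"dz":0,"jaw":-0.3},{"ax":0,"ay":0,"az":0,"dx":6.5,"dy":-27,"dz":0,"jaw":-0.3},{"ax":0,"ay":0,"az":0,"dx":6.5,"dy":-27,"dz":0,"jaw":-0.3},{"ax":0,"ay":0,"az":0,"dx":6.5,"dy":-27,"dz":0,"jaw":-0.3},{"ax":0,"ay":0,"az":0,"dx":0,"dy":0,"dz":-30,"jaw":-0.3},{"ax":0,"ay":0,"az":0,"dx":0,"dy":0,"dz":-30,"jaw":-0.3},{"ax":0,"ay":0,"az":0,"dx":0,"dy":0,"dz":-15,"jaw":-0.3},{"ax":0,"ay":0,"az":0,"dx":0,"dy":0,"dz":0,"jaw":-0.3}]}}

```text
time: 15.45
position: [0.5168, -0.0511, 0.0049]
orientation: [[-0.228, -0.004, -0.974], [0.974, 0.001, -0.228], [0.002, -1.0, 0.004]]
force: [0.3, -0.3, 0.1]
opening: 0.629
```

```bash
python3 - <<'E'
from h import *; import pickle; import st
from rig import imaging
s=imaging.read_camera("side");w=imaging.read_camera("wrist");pickle.dump((s,w),open("c9.pkl","wb"))
a=w["color"][120:400,60:500,::-1]; b=cv2.resize(s["color"][170:310,236:416,::-1],None,fx=2,fy=2,interpolation=2)
o=np.zeros((280,800,3),np.uint8); o[:,:440]=a; o[:,440:]=b; cv2.imwrite("pics/z9.png",o)
E
```

```text
t 15.45 pos [ 0.5168 -0.0511  0.0049] loc [-33.6 -51.8] yaw -0.0001900173751717693 Floc [ 0.25 -0.4 ] 0.12 open 0.629454242914409
```

View pics/z9.png

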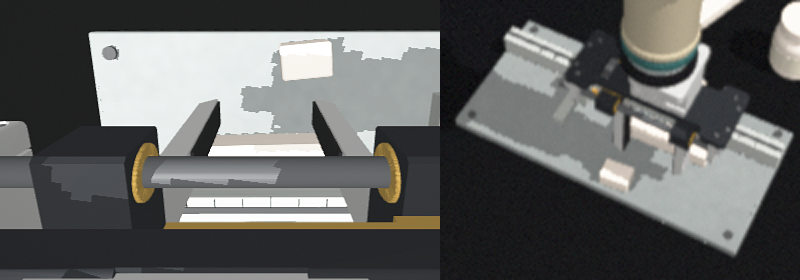

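The view shows both open fingers in front of the bar's long side, at crop (205,110) and (325,110), and clear of the offcut at (305,60). I'll feel for the bed.

>>> {"api": "jog_arm", "payload": {"deltas": [{"ax":0,"ay":0,"az":0,"dx":0,"dy":0,"dz":-3,"jaw":-0.3},{"ax":0,"ay":0,"az":0,"dx":0,"dy":0,"dz":-3,"jaw":-0.3},{"ax":0,"ay":0,"az":0,"dx":0,"dy":0,"dz":-2,"jaw":-0.3},{"ax":0,"ay":0,"az":0,"dx":0,"dy":0,"dz":-1,"jaw":-0.3},{"ax":0,"ay":0,"az":0,"dx":0,"dy":0,"dz":0,"jaw":-0.3}]}}

```text
time: 16.05
position: [0.5184, -0.0514, -0.0018]
orientation: [[-0.228, 0.0, -0.974], [0.974, 0.0, -0.228], [0.0, -1.0, -0.0]]
force: [-0.1, 0.2, -0.0]
opening: 0.649
```

>>> {"api": "jog_arm", "payload": {"deltas": [{"ax":0,"ay":0,"az":0,"dx":0,"dy":0,"dz":-1,"jaw":-0.3},{"ax":0,"ay":0,"az":0,"dx":0,"dy":0,"dz":-1,"jaw":-0.3},{"ax":0,"ay":0,"az":0,"dx":0,"dy":0,"dz":0,"jaw":-0.3}]}}

```text
time: 16.35
position: [0.5183, -0.0514, -0.0039]
orientation: [[-0.228, -0.0, -0.974], [0.974, 0.0, -0.228], [0.0, -1.0, 0.0]]
force: [1.0, 0.4, 0.3]
opening: 0.646
```

>>> {"api": "jog_arm", "payload": {"deltas": [{"ax":0,"ay":0,"az":0,"dx":0,"dy":0,"dz":-1,"jaw":-0.3},{"ax":0,"ay":0,"az":0,"dx":0,"dy":0,"dz":-1,"jaw":-0.3},{"ax":0,"ay":0,"az":0,"dx":0,"dy":0,"dz":0,"jaw":-0.3}]}}

```text
time: 16.65
position: [0.5182, -0.0514, -0.006]
orientation: [[-0.228, -0.0, -0.974], [0.974, 0.0, -0.228], [0.0, -1.0, 0.0]]
force: [0.1, 0.4, -0.4]
opening: 0.647
```

>>> {"api": "jog_arm", "payload": {"deltas": [{"ax":0,"ay":0,"az":0,"dx":0,"dy":0,"dz":-1,"jaw":-0.3},{"ax":0,"ay":0,"az":0,"dx":0,"dy":0,"dz":-1,"jaw":-0.3},{"ax":0,"ay":0,"az":0,"dx":0,"dy":0,"dz":-1,"jaw":-0.3},{"ax":0,"ay":0,"az":0,"dx":0,"dy":0,"dz":0,"jaw":-0.3}]}}

```text
time: 17.05
position: [0.5182, -0.0514, -0.009]
orientation: [[-0.228, -0.0, -0.974], [0.974, 0.0, -0.228], [0.0, -1.0, 0.0]]
force: [-0.6, 0.9, -0.6]
opening: 0.646
```

>>> {"api": "jog_arm", "payload": {"deltas": [{"ax":0,"ay":0,"az":0,"dx":0,"dy":0,"dz":-1,"jaw":-0.3},{"ax":0,"ay":0,"az":0,"dx":0,"dy":0,"dz":-1,"jaw":-0.3},{"ax":0,"ay":0,"az":0,"dx":0,"dy":0,"dz":0,"jaw":-0.3}]}}

```text
time: 17.35
position: [0.5182, -0.0514, -0.0109]
orientation: [[-0.228, -0.0, -0.974], [0.974, 0.0, -0.228], [0.0, -1.0, 0.0]]
force: [-0.1, -0.1, -0.3]
opening: 0.652
```

>>> {"api": "jog_arm", "payload": {"deltas": [{"ax":0,"ay":0,"az":0,"dx":0,"dy":0,"dz":-1,"jaw":-0.3},{"ax":0,"ay":0,"az":0,"dx":0,"dy":0,"dz":-1,"jaw":-0.3},{"ax":0,"ay":0,"az":0,"dx":0,"dy":0,"dz":0,"jaw":-0.3}]}}

```text
time: 17.65
position: [0.5182, -0.0514, -0.0129]
orientation: [[-0.228, -0.0, -0.974], [0.974, 0.0, -0.228], [0.0, -1.0, 0.0]]
force: [1.0, 0.1, 0.3]
opening: 0.649
```

>>> {"api": "jog_arm", "payload": {"deltas": [{"ax":0,"ay":0,"az":0,"dx":3.9,"dy":0.9,"dz":0,"jaw":-0.3},{"ax":0,"ay":0,"az":0,"dx":3.9,"dy":0.9,"dz":0,"jaw":-0.3},{"ax":0,"ay":0,"az":0,"dx":1.95,"dy":0.46,"dz":0,"jaw":-0.3},{"ax":0,"ay":0,"az":0,"dx":1.95,"dy":0.46,"dz":0,"jaw":-0.3},{"ax":0,"ay":0,"az":0,"dx":1.95,"dy":0.46,"dz":0,"jaw":-0.3},{"ax":0,"ay":0,"az":0,"dx":1.46,"dy":0.34,"dz":0,"jaw":-0.3},{"ax":0,"ay":0,"az":0,"dx":1.46,"dy":0.34,"dz":0,"jaw":-0.3},{"ax":0,"ay":0,"az":0,"dx":1.46,"dy":0.34,"dz":0,"jaw":-0.3},{"ax":0,"ay":0,"az":0,"dx":1.46,"dy":0.34,"dz":0,"jaw":-0.3},{"ax":0,"ay":0,"az":0,"dx":1.46,"dy":0.34,"dz":0,"jaw":-0.3},{"ax":0,"ay":0,"az":0,"dx":1.46,"dy":0.34,"dz":0,"jaw":-0.3},{"ax":0,"ay":0,"az":0,"dx":1.46,"dy":0.34,"dz":0,"jaw":-0.3}]}}

```text
time: 18.85
position: [0.5424, -0.0458, -0.0129]
orientation: [[-0.228, -0.0, -0.974], [0.974, 0.0, -0.228], [0.0, -1.0, -0.0]]
force: [-0.4, -0.6, -0.1]
opening: 0.651
```

>>> {"api": "jog_arm", "payload": {"deltas": [{"ax":0,"ay":0,"az":0,"dx":1,"dy":0.23,"dz":0,"jaw":-0.3},{"ax":0,"ay":0,"az":0,"dx":1,"dy":0.23,"dz":0,"jaw":-0.3},{"ax":0,"ay":0,"az":0,"dx":0,"dy":0,"dz":0,"jaw":-0.3}]}}

```text
time: 19.15
position: [0.5445, -0.0454, -0.0128]
orientation: [[-0.228, 0.0, -0.974], [0.974, 0.0, -0.228], [-0.0, -1.0, -0.0]]
force: [0.9, -0.6, -0.0]
opening: 0.654
```

```bash
python3 st.py
```

```text
t 19.15 pos [ 0.5445 -0.0454 -0.0128] loc [ -5.3 -52.5] yaw 0.00035399247287626334 Floc [ 0.75 -0.81] -0.02 open 0.6539801889194266
```

>>> {"api": "jog_arm", "payload": {"deltas": [{"ax":0,"ay":0,"az":0,"dx":1,"dy":0.23,"dz":0,"jaw":-0.3},{"ax":0,"ay":0,"az":0,"dx":1,"dy":0.23,"dz":0,"jaw":-0.3},{"ax":0,"ay":0,"az":0,"dx":0,"dy":0,"dz":0,"jaw":-0.3}]}}

```text
time: 19.45
position: [0.5464, -0.0449, -0.0128]
orientation: [[-0.228, 0.0, -0.974], [0.974, 0.0, -0.228], [0.0, -1.0, -0.0]]
force: [-0.4, -1.1, 0.2]
opening: 0.649
```

>>> {"api": "jog_arm", "payload": {"deltas": [{"ax":0,"ay":0,"az":0,"dx":0.8,"dy":0.18,"dz":0,"jaw":-0.3},{"ax":0,"ay":0,"az":0,"dx":0.4,"dy":0.09,"dz":0,"jaw":-0.3},{"ax":0,"ay":0,"az":0,"dx":0,"dy":0,"dz":0,"jaw":-0.3}]}}

```text
time: 19.75
position: [0.5475, -0.0446, -0.0128]
orientation: [[-0.228, 0.0, -0.974], [0.974, 0.0, -0.228], [0.0, -1.0, -0.0]]
force: [-0.6, -1.2, 0.5]
opening: 0.646
```

>>> {"api": "jog_arm", "payload": {"deltas": [{"ax":0,"ay":0,"az":0,"dx":0.5,"dy":0.11,"dz":0,"jaw":-0.3},{"ax":0,"ay":0,"az":0,"dx":0.5,"dy":0.11,"dz":0,"jaw":-0.3},{"ax":0,"ay":0,"az":0,"dx":0,"dy":0,"dz":0,"jaw":-0.3}]}}

```text
time: 20.05
position: [0.5474, -0.0446, -0.0129]
orientation: [[-0.229, -0.002, -0.974], [0.974, -0.0, -0.229], [0.0, -1.0, 0.002]]
force: [-3.1, -1.0, 2.2]
opening: 0.651
```

>>> {"api": "jog_arm", "payload": {"deltas": [{"ax":0,"ay":0,"az":0,"dx":0.5,"dy":0.11,"dz":0,"jaw":-0.3},{"ax":0,"ay":0,"az":0,"dx":0.5,"dy":0.11,"dz":0,"jaw":-0.3},{"ax":0,"ay":0,"az":0,"dx":0,"dy":0,"dz":0,"jaw":-0.3}]}}

```text
time: 20.35
position: [0.5474, -0.0446, -0.0129]
orientation: [[-0.229, -0.004, -0.973], [0.973, -0.001, -0.229], [0.0, -1.0, 0.004]]
force: [-6.1, -2.7, 4.5]
opening: 0.649
```

```bash
python3 - <<'E'
import st; from h import *; import pickle
from rig import imaging
s=imaging.read_camera("side"); pickle.dump(s,open("c10.pkl","wb")); f=np.load("fix.npz")
L=lambda p:((f["R"].T@(p[:2]-f["o"]))*1e3).round(1)
m=((s["color"].min(2)>170)*255).astype(np.uint8); m[:,:236]=0;m[:160]=0;m[310:]=0;m[:,426:]=0
for k in cv2.findContours(m,0,2)[0]:
    if cv2.contourArea(k)>30: print(cv2.contourArea(k),[L(onz(s,u,.032)).tolist() for u in cv2.boxPoints(cv2.minAreaRect(k))])
E
```

```text
t 20.35 pos [ 0.5474 -0.0446 -0.0129] loc [ -2.3 -52.4] yaw 0.0009232400375210892 Floc [-6.54 -1.22] 4.49 open 0.6491768176608752
46.5 [[-72.5, -125.0], [-61.3, -145.9], [-78.5, -153.6], [-89.6, -132.9]]
57.0 [[33.0, -123.1], [41.7, -122.6], [41.3, -180.8], [32.7, -181.0]]
119.0 [[47.2, -126.0], [68.3, -124.8], [67.5, -179.8], [46.7, -180.4]]
130.0 [[5.8, -20.7], [26.3, -19.2], [23.2, -76.2], [3.1, -77.0]]
2242.0 [[-93.3, 155.8], [35.9, 181.3], [26.9, -180.0], [-90.3, -181.5]]
44.5 [[32.0, 152.2], [40.3, 153.9], [40.9, 83.9], [32.7, 82.5]]
154.5 [[78.2, -30.4], [163.0, -41.0], [150.9, -75.0], [67.6, -63.2]]
141.0 [[45.8, 179.5], [67.2, 184.3], [67.4, 95.3], [46.5, 91.6]]
478.0 [[247.4, -99.7], [268.9, -140.0], [160.3, -180.1], [140.0, -142.2]]
174.5 [[199.8, -7.1], [262.6, -30.7], [242.6, -56.7], [181.2, -32.9]]
```

>>> {"api": "jog_arm", "payload": {"deltas": [{"ax":0,"ay":0,"az":0,"dx":-1,"dy":-0.23,"dz":0,"jaw":-0.3},{"ax":0,"ay":0,"az":0,"dx":-1,"dy":-0.23,"dz":0,"jaw":-0.3},{"ax":0,"ay":0,"az":0,"dx":-8,"dy":-1.9,"dz":0,"jaw":-0.3},{"ax":0,"ay":0,"az":0,"dx":0,"dy":0,"dz":35,"jaw":-0.3},{"ax":0,"ay":0,"az":0,"dx":0,"dy":0,"dz":35,"jaw":1},{"ax":0,"ay":0,"az":0,"dx":12,"dy":-19,"dz":0,"jaw":1},{"ax":0,"ay":0,"az":0,"dx":12,"dy":-19,"dz":0,"jaw":1},{"ax":0,"ay":0,"az":0,"dx":12,"dy":-19,"dz":0,"jaw":1},{"ax":0,"ay":0,"az":0,"dx":12,"dy":-19,"dz":0,"jaw":1},{"ax":0,"ay":0,"az":0,"dx":0,"dy":0,"dz":0,"jaw":1},{"ax":0,"ay":0,"az":0,"dx":0,"dy":0,"dz":0,"jaw":1},{"ax":0,"ay":0,"az":0,"dx":0,"dy":0,"dz":0,"jaw":1}]}}

```text
time: 21.6
position: [0.5866, -0.1218, 0.0566]
orientation: [[-0.228, -0.001, -0.974], [0.974, 0.001, -0.228], [0.001, -1.0, 0.001]]
force: [0.9, -0.1, -0.7]
opening: 0.019
```

```bash
python3 st.py
```

```text
t 21.6 pos [ 0.5866 -0.1218  0.0566] loc [  18.2 -136.5] yaw 0.0003099617620124784 Floc [ 0.87 -0.29] -0.66 open 0.019199547307212822
```

>>> {"api": "jog_arm", "payload": {"deltas": [{"ax":0,"ay":0,"az":0,"dx":0,"dy":0,"dz":-35,"jaw":1},{"ax":0,"ay":0,"az":0,"dx":0,"dy":0,"dz":-30,"jaw":1},{"ax":0,"ay":0,"az":0,"dx":0,"dy":0,"dz":-5,"jaw":1},{"ax":0,"ay":0,"az":0,"dx":-0.9,"dy":3.9,"dz":0,"jaw":1},{"ax":0,"ay":0,"az":0,"dx":-0.9,"dy":3.9,"dz":0,"jaw":1},{"ax":0,"ay":0,"az":0,"dx":-0.46,"dy":1.95,"dz":0,"jaw":1},{"ax":0,"ay":0,"az":0,"dx":-0.46,"dy":1.95,"dz":0,"jaw":1},{"ax":0,"ay":0,"az":0,"dx":-0.46,"dy":1.95,"dz":0,"jaw":1},{"ax":0,"ay":0,"az":0,"dx":-0.46,"dy":1.95,"dz":0,"jaw":1},{"ax":0,"ay":0,"az":0,"dx":-0.46,"dy":1.95,"dz":0,"jaw":1},{"ax":0,"ay":0,"az":0,"dx":-0.46,"dy":1.95,"dz":0,"jaw":1},{"ax":0,"ay":0,"az":0,"dx":0,"dy":0,"dz":0,"jaw":1}]}}

```text
time: 22.8
position: [0.5829, -0.103, -0.0127]
orientation: [[-0.228, 0.0, -0.974], [0.974, -0.0, -0.228], [-0.0, -1.0, -0.0]]
force: [0.2, 0.2, 0.8]
opening: 0.005
```

```bash
python3 st.py
```

```text
t 22.8 pos [ 0.5829 -0.103  -0.0127] loc [  19.  -117.4] yaw 0.0005558490586784481 Floc [0.23 0.13] 0.79 open 0.005338950389228369
```

>>> {"api": "jog_arm", "payload": {"deltas": [{"ax":0,"ay":0,"az":0,"dx":-1.4,"dy":1.7,"dz":0,"jaw":1},{"ax":0,"ay":0,"az":0,"dx":-0.46,"dy":1.95,"dz":0,"jaw":1},{"ax":0,"ay":0,"az":0,"dx":-0.46,"dy":1.95,"dz":0,"jaw":1},{"ax":0,"ay":0,"az":0,"dx":-0.46,"dy":1.95,"dz":0,"jaw":1},{"ax":0,"ay":0,"az":0,"dx":-0.46,"dy":1.95,"dz":0,"jaw":1},{"ax":0,"ay":0,"az":0,"dx":-0.46,"dy":1.95,"dz":0,"jaw":1},{"ax":0,"ay":0,"az":0,"dx":-0.46,"dy":1.95,"dz":0,"jaw":1},{"ax":0,"ay":0,"az":0,"dx":-0.46,"dy":1.95,"dz":0,"jaw":1},{"ax":0,"ay":0,"az":0,"dx":-0.46,"dy":1.95,"dz":0,"jaw":1},{"ax":0,"ay":0,"az":0,"dx":-0.46,"dy":1.95,"dz":0,"jaw":1},{"ax":0,"ay":0,"az":0,"dx":0,"dy":0,"dz":0,"jaw":1}]}}

```text
time: 23.9
position: [0.5771, -0.0833, -0.0129]
orientation: [[-0.228, -0.0, -0.974], [0.974, 0.001, -0.228], [0.001, -1.0, 0.0]]
force: [0.1, -0.6, 0.0]
opening: 0.005
```

```bash
cat >bar.py <<'E'
import st; from h import *; import pickle
from rig import imaging
s=imaging.read_camera("side"); f=np.load("fix.npz")
L=lambda p:((f["R"].T@(p[:2]-f["o"]))*1e3).round(1)
W=lambda x,y,z:np.r_[f["o"]+f["R"]@np.array([x,y])/1e3,z]
# brightness profile along bar centreline top (x=18,z=32)
g=s["color"].min(2).astype(int)
y=np.arange(-120,70,4); print([(int(v),int(g[int(round(q[1])),int(round(q[0]))])) for v in y for q in [proj(s,W(16,v,.032))]])
E
python3 bar.py
```

```text
t 23.9 pos [ 0.5771 -0.0833 -0.0129] loc [ 17.8 -96.9] yaw 0.00041318459534933627 Floc [-0.04 -0.64] 0.0 open 0.004745558180104832
[(-120, 166), (-116, 157), (-112, 146), (-108, 131), (-104, 139), (-100, 134), (-96, 82), (-92, 132), (-88, 139), (-84, 147), (-80, 178), (-76, 178), (-72, 177), (-68, 179), (-64, 180), (-60, 179), (-56, 177), (-52, 177), (-48, 177), (-44, 178), (-40, 178), (-36, 179), (-32, 178), (-28, 180), (-24, 177), (-20, 178), (-16, 177), (-12, 178), (-8, 178), (-4, 178), (0, 176), (4, 179), (8, 178), (12, 178), (16, 178), (20, 179), (24, 164), (28, 120), (32, 119), (36, 111), (40, 111), (44, 71), (48, 58), (52, 105), (56, 115), (60, 131), (64, 143), (68, 143)]
```

>>> {"api": "jog_arm", "payload": {"deltas": [{"ax":0,"ay":0,"az":0,"dx":-0.35,"dy":1.46,"dz":0,"jaw":1},{"ax":0,"ay":0,"az":0,"dx":-0.35,"dy":1.46,"dz":0,"jaw":1},{"ax":0,"ay":0,"az":0,"dx":-0.35,"dy":1.46,"dz":0,"jaw":1},{"ax":0,"ay":0,"az":0,"dx":-0.35,"dy":1.46,"dz":0,"jaw":1},{"ax":0,"ay":0,"az":0,"dx":-0.35,"dy":1.46,"dz":0,"jaw":1},{"ax":0,"ay":0,"az":0,"dx":0,"dy":0,"dz":0,"jaw":1}]}}

```text
time: 24.55
position: [0.5754, -0.0762, -0.0129]
orientation: [[-0.228, -0.0, -0.974], [0.974, 0.0, -0.228], [0.0, -1.0, 0.0]]
force: [0.4, -0.7, 0.5]
opening: 0.006
```

```bash
python3 st.py
```

```text
t 24.55 pos [ 0.5754 -0.0762 -0.0129] loc [ 17.8 -89.6] yaw 0.00046954349182259936 Floc [ 0.21 -0.74] 0.55 open 0.005833199914967169
```

Bar end is now at about y = 33. From here I'll go in short slow steps.

>>> {"api": "jog_arm", "payload": {"deltas": [{"ax":0,"ay":0,"az":0,"dx":-0.12,"dy":0.5,"dz":0,"jaw":1},{"ax":0,"ay":0,"az":0,"dx":-0.12,"dy":0.5,"dz":0,"jaw":1},{"ax":0,"ay":0,"az":0,"dx":-0.12,"dy":0.5,"dz":0,"jaw":1},{"ax":0,"ay":0,"az":0,"dx":0,"dy":0,"dz":0,"jaw":1}]}}

```text
time: 24.95
position: [0.5752, -0.075, -0.0128]
orientation: [[-0.228, -0.0, -0.974], [0.974, 0.0, -0.228], [0.0, -1.0, -0.0]]
force: [-0.3, 0.5, -0.7]
opening: 0.003
```

>>> {"api": "jog_arm", "payload": {"deltas": [{"ax":0,"ay":0,"az":0,"dx":-0.12,"dy":0.5,"dz":0,"jaw":1},{"ax":0,"ay":0,"az":0,"dx":-0.12,"dy":0.5,"dz":0,"jaw":1},{"ax":0,"ay":0,"az":0,"dx":-0.12,"dy":0.5,"dz":0,"jaw":1},{"ax":0,"ay":0,"az":0,"dx":0,"dy":0,"dz":0,"jaw":1}]}}

```text
time: 25.35
position: [0.5748, -0.0734, -0.0128]
orientation: [[-0.228, -0.0, -0.974], [0.974, 0.0, -0.228], [0.0, -1.0, -0.0]]
force: [-0.4, -1.2, -0.6]
opening: 0.005
```

>>> {"api": "jog_arm", "payload": {"deltas": [{"ax":0,"ay":0,"az":0,"dx":-0.12,"dy":0.5,"dz":0,"jaw":1},{"ax":0,"ay":0,"az":0,"dx":-0.12,"dy":0.5,"dz":0,"jaw":1},{"ax":0,"ay":0,"az":0,"dx":-0.12,"dy":0.5,"dz":0,"jaw":1},{"ax":0,"ay":0,"az":0,"dx":0,"dy":0,"dz":0,"jaw":1}]}}

```text
time: 25.75
position: [0.5745, -0.0719, -0.0128]
orientation: [[-0.228, -0.0, -0.974], [0.974, 0.0, -0.228], [0.0, -1.0, -0.0]]
force: [0.7, -0.2, -0.1]
opening: 0.005
```

>>> {"api": "jog_arm", "payload": {"deltas": [{"ax":0,"ay":0,"az":0,"dx":-0.12,"dy":0.5,"dz":0,"jaw":1},{"ax":0,"ay":0,"az":0,"dx":-0.12,"dy":0.5,"dz":0,"jaw":1},{"ax":0,"ay":0,"az":0,"dx":-0.12,"dy":0.5,"dz":0,"jaw":1},{"ax":0,"ay":0,"az":0,"dx":0,"dy":0,"dz":0,"jaw":1}]}}

```text
time: 26.15
position: [0.5741, -0.0704, -0.0128]
orientation: [[-0.228, -0.0, -0.974], [0.974, 0.0, -0.228], [0.0, -1.0, 0.0]]
force: [0.5, -1.4, 0.7]
opening: 0.004
```

>>> {"api": "jog_arm", "payload": {"deltas": [{"ax":0,"ay":0,"az":0,"dx":-0.12,"dy":0.5,"dz":0,"jaw":1},{"ax":0,"ay":0,"az":0,"dx":-0.12,"dy":0.5,"dz":0,"jaw":1},{"ax":0,"ay":0,"az":0,"dx":-0.12,"dy":0.5,"dz":0,"jaw":1},{"ax":0,"ay":0,"az":0,"dx":0,"dy":0,"dz":0,"jaw":1}]}}

```text
time: 26.55
position: [0.5737, -0.0689, -0.0128]
orientation: [[-0.228, -0.0, -0.974], [0.974, 0.0, -0.228], [0.0, -1.0, -0.0]]
force: [-0.3, -1.3, -0.5]
opening: 0.004
```

```bash
python3 bar.py
```

```text
t 26.55 pos [ 0.5737 -0.0689 -0.0128] loc [ 17.8 -82.1] yaw 0.0003704712389814846 Floc [-0.56 -1.25] -0.5 open 0.004463046014284554
[(-120, 168), (-116, 157), (-112, 152), (-108, 153), (-104, 168), (-100, 151), (-96, 140), (-92, 141), (-88, 141), (-84, 132), (-80, 86), (-76, 138), (-72, 141), (-68, 145), (-64, 179), (-60, 180), (-56, 179), (-52, 178), (-48, 179), (-44, 180), (-40, 178), (-36, 179), (-32, 179), (-28, 181), (-24, 177), (-20, 179), (-16, 181), (-12, 180), (-8, 180), (-4, 181), (0, 181), (4, 180), (8, 180), (12, 179), (16, 179), (20, 179), (24, 181), (28, 180), (32, 180), (36, 179), (40, 118), (44, 73), (48, 58), (52, 105), (56, 115), (60, 135), (64, 145), (68, 145)]
```

>>> {"api": "jog_arm", "payload": {"deltas": [{"ax":0,"ay":0,"az":0,"dx":-0.12,"dy":0.5,"dz":0,"jaw":1},{"ax":0,"ay":0,"az":0,"dx":-0.12,"dy":0.5,"dz":0,"jaw":1},{"ax":0,"ay":0,"az":0,"dx":-0.07,"dy":0.3,"dz":0,"jaw":1},{"ax":0,"ay":0,"az":0,"dx":0,"dy":0,"dz":0,"jaw":1}]}}

```text
time: 27.0
position: [0.5734, -0.0677, -0.0128]
orientation: [[-0.228, -0.0, -0.974], [0.974, 0.0, -0.228], [0.0, -1.0, 0.0]]
force: [-0.3, 0.2, -0.3]
opening: 0.003
```

>>> {"api": "jog_arm", "payload": {"deltas": [{"ax":0,"ay":0,"az":0,"dx":-0.12,"dy":0.5,"dz":0,"jaw":1},{"ax":0,"ay":0,"az":0,"dx":-0.12,"dy":0.5,"dz":0,"jaw":1},{"ax":0,"ay":0,"az":0,"dx":-0.07,"dy":0.3,"dz":0,"jaw":1},{"ax":0,"ay":0,"az":0,"dx":0,"dy":0,"dz":0,"jaw":1}]}}

```text
time: 27.4
position: [0.5731, -0.0663, -0.0128]
orientation: [[-0.228, -0.0, -0.974], [0.974, 0.0, -0.228], [0.0, -1.0, 0.0]]
force: [0.1, 0.1, -0.1]
opening: 0.004
```

>>> {"api": "jog_arm", "payload": {"deltas": [{"ax":0,"ay":0,"az":0,"dx":-0.12,"dy":0.5,"dz":0,"jaw":1},{"ax":0,"ay":0,"az":0,"dx":-0.12,"dy":0.5,"dz":0,"jaw":1},{"ax":0,"ay":0,"az":0,"dx":-0.07,"dy":0.3,"dz":0,"jaw":1},{"ax":0,"ay":0,"az":0,"dx":0,"dy":0,"dz":0,"jaw":1}]}}

```text
time: 27.8
position: [0.5728, -0.065, -0.0128]
orientation: [[-0.228, -0.0, -0.974], [0.974, 0.0, -0.228], [0.0, -1.0, -0.0]]
force: [0.1, -0.6, 0.1]
opening: 0.004
```

>>> {"api": "jog_arm", "payload": {"deltas": [{"ax":0,"ay":0,"az":0,"dx":-0.12,"dy":0.5,"dz":0,"jaw":1},{"ax":0,"ay":0,"az":0,"dx":-0.12,"dy":0.5,"dz":0,"jaw":1},{"ax":0,"ay":0,"az":0,"dx":-0.07,"dy":0.3,"dz":0,"jaw":1},{"ax":0,"ay":0,"az":0,"dx":0,"dy":0,"dz":0,"jaw":1}]}}

```text
time: 28.2
position: [0.5725, -0.0638, -0.0128]
orientation: [[-0.228, -0.0, -0.974], [0.974, 0.0, -0.228], [0.0, -1.0, 0.0]]
force: [1.1, -0.3, 0.2]
opening: 0.003
```

>>> {"api": "jog_arm", "payload": {"deltas": [{"ax":0,"ay":0,"az":0,"dx":-0.12,"dy":0.5,"dz":0,"jaw":1},{"ax":0,"ay":0,"az":0,"dx":-0.12,"dy":0.5,"dz":0,"jaw":1},{"ax":0,"ay":0,"az":0,"dx":0,"dy":0,"dz":0,"jaw":1},{"ax":0,"ay":0,"az":0,"dx":0,"dy":0,"dz":0,"jaw":1}]}}

```text
time: 28.6
position: [0.5723, -0.0627, -0.0128]
orientation: [[-0.228, -0.0, -0.974], [0.974, 0.0, -0.228], [0.0, -1.0, -0.0]]
force: [0.2, -0.9, 0.2]
opening: 0.005
```

```bash
python3 bar.py
```

```text
t 28.6 pos [ 0.5723 -0.0627 -0.0128] loc [ 17.8 -75.8] yaw 0.00035029676877618154 Floc [-0.   -0.96] 0.21 open 0.0051842310853209665
[(-120, 169), (-116, 158), (-112, 151), (-108, 154), (-104, 167), (-100, 154), (-96, 152), (-92, 167), (-88, 138), (-84, 141), (-80, 142), (-76, 130), (-72, 117), (-68, 140), (-64, 145), (-60, 177), (-56, 179), (-52, 180), (-48, 179), (-44, 180), (-40, 179), (-36, 180), (-32, 179), (-28, 181), (-24, 179), (-20, 179), (-16, 180), (-12, 179), (-8, 177), (-4, 178), (0, 180), (4, 179), (8, 179), (12, 180), (16, 179), (20, 182), (24, 179), (28, 181), (32, 180), (36, 180), (40, 178), (44, 154), (48, 63), (52, 105), (56, 116), (60, 134), (64, 143), (68, 144)]
```

>>> {"api": "jog_arm", "payload": {"deltas": [{"ax":0,"ay":0,"az":0,"dx":-0.12,"dy":0.5,"dz":0,"jaw":1},{"ax":0,"ay":0,"az":0,"dx":-0.12,"dy":0.5,"dz":0,"jaw":1},{"ax":0,"ay":0,"az":0,"dx":0,"dy":0,"dz":0,"jaw":1}]}}

```text
time: 28.95
position: [0.5725, -0.0625, -0.0127]
orientation: [[-0.229, 0.001, -0.974], [0.974, -0.001, -0.229], [-0.001, -1.0, -0.0]]
force: [1.2, -3.9, 0.1]
opening: 0.005
```

>>> {"api": "jog_arm", "payload": {"deltas": [{"ax":0,"ay":0,"az":0,"dx":-0.08,"dy":0.35,"dz":0,"jaw":1},{"ax":0,"ay":0,"az":0,"dx":0,"dy":0,"dz":0,"jaw":1}]}}

```text
time: 29.15
position: [0.5726, -0.0625, -0.0126]
orientation: [[-0.229, 0.001, -0.974], [0.974, -0.001, -0.229], [-0.002, -1.0, -0.001]]
force: [1.5, -5.7, -0.1]
opening: 0.004
```

```bash
python3 st.py
```

```text
t 29.15 pos [ 0.5726 -0.0625 -0.0126] loc [ 18.2 -75.6] yaw 0.000765478577691936 Floc [ 0.19 -5.91] -0.13 open 0.004233181934829744
```

Fy is about −5.9 N, so I'll hold it for about a second.

>>> {"api": "jog_arm", "payload": {"deltas": [{"ax":0,"ay":0,"az":0,"dx":0,"dy":0,"dz":0,"jaw":1},{"ax":0,"ay":0,"az":0,"dx":0,"dy":0,"dz":0,"jaw":1},{"ax":0,"ay":0,"az":0,"dx":0,"dy":0,"dz":0,"jaw":1},{"ax":0,"ay":0,"az":0,"dx":0,"dy":0,"dz":0,"jaw":1},{"ax":0,"ay":0,"az":0,"dx":0,"dy":0,"dz":0,"jaw":1}]}}

```text
time: 29.65
position: [0.5726, -0.0624, -0.0126]
orientation: [[-0.229, 0.001, -0.974], [0.974, -0.001, -0.229], [-0.002, -1.0, -0.001]]
force: [0.7, -5.7, -0.8]
opening: 0.005
```

>>> {"api": "jog_arm", "payload": {"deltas": [{"ax":0,"ay":0,"az":0,"dx":0,"dy":0,"dz":0,"jaw":1},{"ax":0,"ay":0,"az":0,"dx":0,"dy":0,"dz":0,"jaw":1},{"ax":0,"ay":0,"az":0,"dx":0,"dy":0,"dz":0,"jaw":1},{"ax":0,"ay":0,"az":0,"dx":0,"dy":0,"dz":0,"jaw":1}]}}

```text
time: 30.05
position: [0.5726, -0.0624, -0.0126]
orientation: [[-0.229, 0.001, -0.974], [0.974, -0.001, -0.229], [-0.001, -1.0, -0.001]]
force: [1.2, -5.3, -0.0]
opening: 0.009
```

```bash
cat >chk.py <<'E'
import st; from h import *
from rig import imaging
s=imaging.read_camera("side"); f=np.load("fix.npz"); g=s["color"].min(2).astype(np.float32)
W=lambda x,y,z:np.r_[f["o"]+f["R"]@np.array([x,y])/1e3,z]
# cross profiles over the bar (x from -6 to 44 at z=32) at several y
xs=np.arange(-4,40,2)
for y in (-50,-30,-10,10,30):
    q=np.array([proj(s,W(x,y,.032)) for x in xs],np.float32); print(y,cv2.remap(g,q[:,0],q[:,1],1)[:,0].astype(int).tolist())
E
python3 chk.py
```

```text
t 30.05 pos [ 0.5726 -0.0624 -0.0126] loc [ 18.1 -75.5] yaw 0.0006903697587142821 Floc [-0.02 -5.44] -0.05 open 0.009023764033064102
-50 [149, 156, 160, 162, 169, 175, 180, 180, 180, 180, 180, 180, 180, 180, 179, 177, 164, 148, 140, 137, 129, 103]
-30 [150, 157, 158, 162, 169, 175, 179, 179, 179, 180, 179, 178, 179, 179, 179, 173, 157, 144, 136, 133, 127, 114]
-10 [152, 157, 160, 159, 165, 172, 178, 180, 180, 180, 180, 179, 179, 179, 180, 173, 159, 139, 134, 136, 133, 127]
10 [151, 157, 159, 163, 170, 176, 179, 180, 179, 177, 179, 179, 179, 179, 180, 180, 163, 147, 141, 141, 138, 130]
30 [152, 157, 160, 161, 168, 174, 177, 179, 181, 180, 179, 179, 179, 179, 178, 170, 155, 143, 138, 141, 140, 133]
```

Held 5.4–5.9 N for over 1 s. The cross profiles show the bar's edges at the same x all along y, so it's flush. Now I'll back off gently and move above the tab.

>>> {"api": "jog_arm", "payload": {"deltas": [{"ax":0,"ay":0,"az":0,"dx":0.2,"dy":-1,"dz":0,"jaw":1},{"ax":0,"ay":0,"az":0,"dx":0.2,"dy":-1,"dz":0,"jaw":1},{"ax":0,"ay":0,"az":0,"dx":0.5,"dy":-2,"dz":0,"jaw":1},{"ax":0,"ay":0,"az":0,"dx":1.4,"dy":-6,"dz":0,"jaw":1},{"ax":0,"ay":0,"az":0,"dx":1.4,"dy":-6,"dz":0,"jaw":1},{"ax":0,"ay":0,"az":0,"dx":0,"dy":0,"dz":30,"jaw":1},{"ax":0,"ay":0,"az":0,"dx":0,"dy":0,"dz":35,"jaw":1},{"ax":0,"ay":0,"az":0,"dx":0,"dy":0,"dz":30,"jaw":1},{"ax":0,"ay":0,"az":0,"dx":-10,"dy":17,"dz":0,"jaw":0.15},{"ax":0,"ay":0,"az":0,"dx":-10,"dy":17,"dz":0,"jaw":0.15},{"ax":0,"ay":0,"az":0,"dx":-10,"dy":17,"dz":0,"jaw":0.15},{"ax":0,"ay":0,"az":0,"dx":-10,"dy":17,"dz":0,"jaw":0.15}]}}

```text
time: 31.3
position: [0.533, -0.0075, 0.0807]
orientation: [[-0.229, -0.004, -0.974], [0.974, 0.001, -0.229], [0.002, -1.0, 0.003]]
force: [0.1, 0.5, 1.5]
opening: 0.313
```

>>> {"api": "jog_arm", "payload": {"deltas": [{"ax":0,"ay":0,"az":0,"dx":-10,"dy":17,"dz":0,"jaw":0.15},{"ax":0,"ay":0,"az":0,"dx":-10,"dy":17,"dz":0,"jaw":0.15},{"ax":0,"ay":0,"az":0,"dx":-10,"dy":17,"dz":0,"jaw":0.15},{"ax":0,"ay":0,"az":0,"dx":-10,"dy":14,"dz":0,"jaw":0.15},{"ax":0,"ay":0,"az":0,"dx":0,"dy":0,"dz":0,"jaw":0.15},{"ax":0,"ay":0,"az":0,"dx":0,"dy":0,"dz":0,"jaw":0.15}]}}

```text
time: 31.9
position: [0.4957, 0.0558, 0.0822]
orientation: [[-0.229, 0.001, -0.973], [0.973, -0.0, -0.229], [-0.001, -1.0, -0.0]]
force: [-0.5, -0.9, 1.2]
opening: 0.424
```

```bash
python3 chk.py; python3 bar.py | tail -1; python3 - <<'E'
from h import *; from rig import imaging
w=imaging.read_camera("wrist"); f=np.load("fix.npz"); g=w["color"].mean(2).astype(int)
L=lambda p:((f["R"].T@(p[:2]-f["o"]))*1e3).round(1)
print([(r,g[r,300:352].tolist()) for r in (205,212)])
for c in (305,345): print(c, L(onz(w,(c,205),.057)))
E
```

```text
t 31.9 pos [0.4957 0.0558 0.0822] loc [-29.8  57.1] yaw 0.0016670165205209253 Floc [-0.71 -0.8 ] 1.16 open 0.42433764586362205
-50 [157, 159, 162, 168, 207, 232, 245, 245, 245, 245, 245, 245, 245, 245, 243, 235, 206, 172, 171, 186, 197, 186]
-30 [157, 160, 161, 176, 208, 236, 244, 245, 245, 245, 245, 245, 245, 245, 245, 238, 221, 181, 159, 173, 186, 185]
-10 [155, 159, 164, 173, 208, 233, 243, 244, 245, 245, 245, 245, 245, 245, 244, 236, 211, 164, 161, 180, 194, 190]
10 [156, 160, 163, 177, 205, 230, 242, 245, 245, 245, 245, 245, 245, 245, 244, 240, 215, 183, 173, 190, 202, 193]
30 [156, 159, 162, 172, 204, 233, 242, 244, 245, 245, 245, 245, 245, 245, 245, 237, 215, 178, 163, 189, 202, 195]
[(-120, 170), (-116, 160), (-112, 151), (-108, 157), (-104, 170), (-100, 155), (-96, 155), (-92, 170), (-88, 154), (-84, 150), (-80, 168), (-76, 168), (-72, 156), (-68, 173), (-64, 227), (-60, 245), (-56, 245), (-52, 245), (-48, 246), (-44, 245), (-40, 245), (-36, 246), (-32, 245), (-28, 245), (-24, 246), (-20, 245), (-16, 245), (-12, 246), (-8, 245), (-4, 245), (0, 245), (4, 245), (8, 245), (12, 245), (16, 245), (20, 245), (24, 245), (28, 246), (32, 245), (36, 245), (40, 245), (44, 237), (48, 95), (52, 153), (56, 167), (60, 146), (64, 142), (68, 150)]
[(205, [234, 234, 234, 234, 234, 233, 233, 232, 232, 231, 232, 232, 231, 232, 232, 231, 231, 231, 231, 230, 249, 252, 252, 251, 252, 252, 252, 252, 252, 252, 252, 252, 251, 250, 250, 250, 224, 221, 233, 232, 232, 233, 235, 201, 164, 166, 166, 167, 167, 166, 167, 166]), (212, [231, 231, 232, 232, 232, 232, 232, 232, 232, 231, 232, 232, 232, 232, 232, 232, 232, 231, 231, 230, 244, 251, 252, 252, 252, 252, 252, 252, 252, 252, 252, 252, 251, 250, 250, 250, 216, 217, 232, 231, 231, 231, 232, 236, 200, 165, 169, 170, 169, 169, 168, 168])]
305 [-32.8  37. ]
345 [-32.8  71. ]
```

>>> {"api": "jog_arm", "payload": {"deltas": [{"ax":0,"ay":0,"az":0,"dx":0,"dy":0,"dz":-20,"jaw":0.15},{"ax":0,"ay":0,"az":0,"dx":0,"dy":0,"dz":-20,"jaw":0.15},{"ax":0,"ay":0,"az":0,"dx":0,"dy":0,"dz":-15,"jaw":0.15},{"ax":0,"ay":0,"az":0,"dx":0,"dy":0,"dz":-10,"jaw":0.15},{"ax":0,"ay":0,"az":0,"dx":0,"dy":0,"dz":-5,"jaw":0.15},{"ax":0,"ay":0,"az":0,"dx":0,"dy":0,"dz":0,"jaw":0.15}], "grip_force": 20}}

```text
time: 32.65
position: [0.4956, 0.0552, 0.0117]
orientation: [[-0.228, -0.001, -0.974], [0.974, 0.0, -0.228], [0.0, -1.0, 0.001]]
force: [-0.2, -0.0, 0.2]
opening: 0.424
```

>>> {"api": "jog_arm", "payload": {"deltas": [{"ax":0,"ay":0,"az":0,"dx":0,"dy":0,"dz":0,"jaw":0.4},{"ax":0,"ay":0,"az":0,"dx":0,"dy":0,"dz":0,"jaw":0.6},{"ax":0,"ay":0,"az":0,"dx":0,"dy":0,"dz":0,"jaw":0.7},{"ax":0,"ay":0,"az":0,"dx":0,"dy":0,"dz":0,"jaw":0.8},{"ax":0,"ay":0,"az":0,"dx":0,"dy":0,"dz":0,"jaw":1},{"ax":0,"ay":0,"az":0,"dx":0,"dy":0,"dz":0,"jaw":1}]}}

```text
time: 33.25
position: [0.4958, 0.0568, 0.0126]
orientation: [[-0.228, 0.001, -0.974], [0.974, 0.002, -0.228], [0.002, -1.0, -0.001]]
force: [-0.9, 5.1, 3.1]
opening: 0.148
```

```bash
python3 - <<'E'
import st, numpy as np
R=np.load("fix.npz")["R"]; a=np.linspace(0,1.72,25)
u=75*np.cos(a)-3*np.sin(a); z=75*np.sin(a)+3*np.cos(a); x=45-u
for i in range(24): print(round(a[i+1],2),(R@[x[i+1]-x[i],0]).round(1),round(z[i+1]-z[i],1))
E
```

```text
t 33.25 pos [0.4958 0.0568 0.0126] loc [-29.5  58. ] yaw -0.0003291454287120965 Floc [0.29 5.2 ] 3.14 open 0.14806945328391566
0.07 [0.4 0.1] 5.4
0.14 [0.8 0.2] 5.3
0.22 [1.1 0.3] 5.2
0.29 [1.5 0.4] 5.2
0.36 [1.9 0.4] 5.0
0.43 [2.2 0.5] 4.9
0.5 [2.5 0.6] 4.7
0.57 [2.9 0.7] 4.5
0.64 [3.2 0.7] 4.3
0.72 [3.5 0.8] 4.0
0.79 [3.7 0.9] 3.8
0.86 [4.  0.9] 3.5
0.93 [4.2 1. ] 3.2
1.0 [4.4 1. ] 2.9
1.08 [4.6 1.1] 2.5
1.15 [4.8 1.1] 2.2
1.22 [4.9 1.2] 1.8
1.29 [5.  1.2] 1.5
1.36 [5.1 1.2] 1.1
1.43 [5.2 1.2] 0.7
1.5 [5.2 1.2] 0.3
1.58 [5.2 1.2] -0.1
1.65 [5.2 1.2] -0.4
1.72 [5.2 1.2] -0.8
```

>>> {"api": "jog_arm", "payload": {"deltas": [{"ax":0,"ay":0,"az":0,"dx":0.2,"dy":1,"dz":5.4,"jaw":1},{"ax":0,"ay":0,"az":0,"dx":0.8,"dy":0.2,"dz":5.3,"jaw":1},{"ax":0,"ay":0,"az":0,"dx":1.1,"dy":0.3,"dz":5.2,"jaw":1},{"ax":0,"ay":0,"az":0,"dx":1.5,"dy":0.4,"dz":5.2,"jaw":1},{"ax":0,"ay":0,"az":0,"dx":1.9,"dy":0.4,"dz":5,"jaw":1},{"ax":0,"ay":0,"az":0,"dx":2.2,"dy":0.5,"dz":4.9,"jaw":1}]}}

```text
time: 33.85
position: [0.5023, 0.0584, 0.0432]
orientation: [[-0.228, -0.002, -0.974], [0.974, 0.0, -0.228], [0.001, -1.0, 0.002]]
force: [-1.1, 2.4, -6.9]
opening: 0.151
```

```bash
python3 st.py; python3 bar.py|tail -1|cut -c 1-330; python3 chk.py | tail -2
```

```text
t 33.85 pos [0.5023 0.0584 0.0432] loc [-22.8  58.1] yaw 0.0002620294472376328 Floc [-0.5   2.61] -6.89 open 0.15094537800063956
[(-120, 173), (-116, 159), (-112, 153), (-108, 158), (-104, 172), (-100, 158), (-96, 155), (-92, 169), (-88, 155), (-84, 151), (-80, 169), (-76, 170), (-72, 155), (-68, 175), (-64, 235), (-60, 246), (-56, 246), (-52, 246), (-48, 247), (-44, 246), (-40, 246), (-36, 245), (-32, 245), (-28, 246), (-24, 246), (-20, 246), (-16, 246),
10 [156, 159, 163, 178, 206, 231, 243, 245, 245, 246, 246, 246, 245, 245, 245, 241, 215, 184, 174, 190, 203, 195]
30 [159, 161, 163, 173, 204, 233, 243, 245, 246, 246, 245, 246, 246, 245, 244, 236, 213, 171, 144, 145, 144, 148]
```

The bar hasn't moved and the stop is following the gripper. I'll continue the arc.

>>> {"api": "jog_arm", "payload": {"deltas": [{"ax":0,"ay":0,"az":0,"dx":2.5,"dy":0.6,"dz":4.7,"jaw":1},{"ax":0,"ay":0,"az":0,"dx":2.9,"dy":0.7,"dz":4.5,"jaw":1},{"ax":0,"ay":0,"az":0,"dx":3.2,"dy":0.7,"dz":4.3,"jaw":1},{"ax":0,"ay":0,"az":0,"dx":3.5,"dy":0.8,"dz":4,"jaw":1},{"ax":0,"ay":0,"az":0,"dx":3.7,"dy":0.9,"dz":3.8,"jaw":1},{"ax":0,"ay":0,"az":0,"dx":4,"dy":0.9,"dz":3.5,"jaw":1},{"ax":0,"ay":0,"az":0,"dx":4.2,"dy":1,"dz":3.2,"jaw":1},{"ax":0,"ay":0,"az":0,"dx":4.4,"dy":1,"dz":2.9,"jaw":1},{"ax":0,"ay":0,"az":0,"dx":4.6,"dy":1.1,"dz":2.5,"jaw":1}]}}

```text
time: 34.85
position: [0.5356, 0.0661, 0.0768]
orientation: [[-0.228, -0.002, -0.974], [0.974, -0.0, -0.228], [0.0, -1.0, 0.002]]
force: [-4.9, 1.7, -3.8]
opening: 0.148
```

>>> {"api": "jog_arm", "payload": {"deltas": [{"ax":0,"ay":0,"az":0,"dx":4.8,"dy":1.1,"dz":2.2,"jaw":1},{"ax":0,"ay":0,"az":0,"dx":4.9,"dy":1.2,"dz":1.8,"jaw":1},{"ax":0,"ay":0,"az":0,"dx":5,"dy":1.2,"dz":1.5,"jaw":1},{"ax":0,"ay":0,"az":0,"dx":5.1,"dy":1.2,"dz":1.1,"jaw":1},{"ax":0,"ay":0,"az":0,"dx":5.2,"dy":1.2,"dz":0.7,"jaw":1},{"ax":0,"ay":0,"az":0,"dx":5.2,"dy":1.2,"dz":0.3,"jaw":1},{"ax":0,"ay":0,"az":0,"dx":5.2,"dy":1.2,"dz":-0.1,"jaw":1},{"ax":0,"ay":0,"az":0,"dx":5.2,"dy":1.2,"dz":-0.4,"jaw":1},{"ax":0,"ay":0,"az":0,"dx":5.2,"dy":1.2,"dz":-0.8,"jaw":1},{"ax":0,"ay":0,"az":0,"dx":0,"dy":0,"dz":0,"jaw":1}]}}

```text
time: 35.85
position: [0.5848, 0.0775, 0.0854]
orientation: [[-0.228, 0.005, -0.974], [0.974, 0.001, -0.228], [0.0, -1.0, -0.005]]
force: [-3.9, 4.2, 4.6]
opening: 0.109
```

```bash
python3 chk.py
```

```text
t 35.85 pos [0.5848 0.0775 0.0854] loc [61.9 57.9] yaw 9.490621677066269e-05 Floc [-2.87  4.98] 4.61 open 0.10910987505533652
-50 [158, 159, 163, 169, 207, 232, 245, 245, 245, 245, 245, 245, 245, 245, 243, 235, 204, 171, 172, 188, 199, 185]
-30 [157, 159, 162, 176, 207, 236, 244, 245, 245, 245, 245, 245, 245, 245, 245, 239, 222, 181, 159, 172, 186, 184]
-10 [154, 160, 165, 172, 207, 233, 244, 245, 245, 245, 245, 245, 245, 245, 245, 236, 211, 164, 161, 180, 195, 190]
10 [156, 160, 163, 178, 206, 231, 243, 246, 245, 245, 245, 245, 245, 245, 245, 241, 215, 183, 174, 189, 200, 193]
30 [158, 160, 163, 171, 203, 232, 242, 245, 245, 245, 245, 245, 245, 244, 244, 235, 213, 176, 162, 189, 201, 196]
```

```bash
python3 - <<'E'
from h import *; from rig import imaging; import pickle
s=imaging.read_camera("side");w=imaging.read_camera("wrist");pickle.dump((s,w),open("c11.pkl","wb"))
a=cv2.resize(w["color"][120:260,220:440,::-1],(440,280),interpolation=2); b=cv2.resize(s["color"][150:290,250:370,::-1],None,fx=3,fy=3,interpolation=2)
o=np.zeros((420,800,3),np.uint8); o[:280,:440]=a; o[:,440:]=b; cv2.imwrite("pics/z11.png",o)
E
```

```text
(no output)
```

View pics/z11.png

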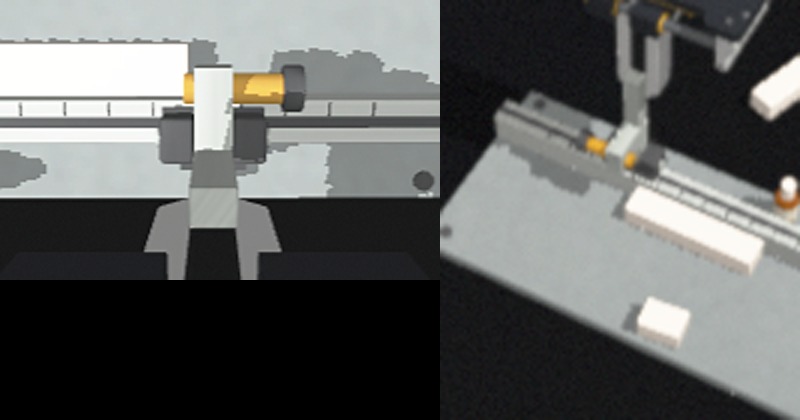

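The picture shows the stop up, leaning slightly back with its tip at wrist crop (214,207), and the bar in place against the fence with its end at the gauged place. Now I'll release and lift away.

>>> {"api": "jog_arm", "payload": {"deltas": [{"ax":0,"ay":0,"az":0,"dx":0,"dy":0,"dz":0,"jaw":0.6},{"ax":0,"ay":0,"az":0,"dx":0,"dy":0,"dz":0,"jaw":0.3},{"ax":0,"ay":0,"az":0,"dx":0,"dy":0,"dz":0,"jaw":0.1},{"ax":0,"ay":0,"az":0,"dx":0,"dy":0,"dz":0,"jaw":0},{"ax":0,"ay":0,"az":0,"dx":0,"dy":0,"dz":20,"jaw":0},{"ax":0,"ay":0,"az":0,"dx":0,"dy":0,"dz":40,"jaw":0},{"ax":0,"ay":0,"az":0,"dx":0,"dy":0,"dz":40,"jaw":0},{"ax":0,"ay":0,"az":0,"dx":-40,"dy":0,"dz":20,"jaw":0},{"ax":0,"ay":0,"az":0,"dx":-45,"dy":0,"dz":0,"jaw":0},{"ax":0,"ay":0,"az":0,"dx":-45,"dy":0,"dz":0,"jaw":0},{"ax":0,"ay":0,"az":0,"dx":-45,"dy":0,"dz":0,"jaw":0},{"ax":0,"ay":0,"az":0,"dx":0,"dy":0,"dz":0,"jaw":0}]}}

```text
time: 37.2
position: [0.4011, 0.0766, 0.2028]
orientation: [[-0.229, -0.003, -0.974], [0.974, -0.0, -0.229], [0.0, -1.0, 0.003]]
force: [0.8, -0.4, -0.6]
opening: 0.499
```

```bash
python3 chk.py; python3 - <<'E'
from h import *; from rig import imaging; import pickle
s=imaging.read_camera("side"); s0=pickle.load(open("c0.pkl","rb"))["side"]; f=np.load("fix.npz")
W=lambda x,y,z:np.r_[f["o"]+f["R"]@np.array([x,y])/1e3,z]
for a in (0.,1.2,1.4,1.57,1.7,1.8,1.89): 
    P=W(45-95*np.cos(a)+3*np.sin(a),58,.048+.095*np.sin(a)+.003*np.cos(a)); print(a,proj(s,P).round(1))
g0=s0["color"].mean(2).astype(int);g=s["color"].mean(2).astype(int)
for r in range(164,182,2): print(r,g0[r,308:330].tolist(),g[r,308:330].tolist())
# bystanders: differing pixels
d=(np.abs(g-g0)>40).astype(np.uint8); n,_,st_,_=cv2.connectedComponentsWithStats(d); print([x.tolist() for x in st_[1:] if x[4]>25])
E
```

```text
t 37.2 pos [0.4011 0.0766 0.2028] loc [-117.1   98.9] yaw 0.0007771318071744249 Floc [ 0.68 -0.58] -0.56 open 0.49855847162755845
-50 [158, 161, 164, 171, 208, 233, 245, 245, 246, 246, 246, 246, 246, 245, 243, 236, 206, 173, 173, 189, 201, 187]
-30 [158, 161, 163, 178, 209, 238, 245, 246, 246, 246, 246, 246, 246, 246, 245, 239, 223, 183, 161, 174, 187, 185]
-10 [155, 162, 165, 173, 208, 234, 244, 246, 246, 246, 246, 246, 246, 245, 245, 236, 212, 166, 162, 182, 197, 192]
10 [157, 160, 163, 179, 208, 232, 243, 246, 246, 246, 246, 246, 246, 246, 246, 241, 215, 183, 175, 193, 204, 196]
30 [158, 160, 164, 172, 204, 233, 243, 245, 246, 246, 246, 246, 246, 245, 245, 236, 214, 178, 163, 190, 203, 197]
0.0 [294.3 229.6]
1.2 [307.1 186.6]
1.4 [311.1 179.5]
1.57 [314.6 174.3]
1.7 [317.2 170.9]
1.8 [319.2 168.6]
1.89 [320.9 166.9]
164 [19, 20, 20, 21, 16, 18, 22, 18, 21, 13, 16, 18, 20, 18, 18, 18, 24, 20, 15, 20, 17, 21] [20, 23, 20, 26, 21, 21, 17, 23, 22, 21, 23, 23, 22, 21, 22, 24, 24, 23, 25, 21, 20, 23]
166 [15, 18, 19, 17, 20, 16, 17, 21, 15, 35, 75, 64, 45, 32, 18, 20, 19, 21, 19, 15, 21
[... 1187 characters left out ...]
3, 180, 190, 169, 143, 73, 27, 24, 24, 24, 22, 24, 22, 24, 22, 22]
180 [19, 20, 13, 15, 18, 22, 66, 126, 138, 138, 138, 137, 145, 137, 72, 23, 19, 24, 20, 19, 20, 20] [22, 23, 50, 125, 130, 127, 128, 134, 162, 159, 129, 65, 26, 20, 23, 22, 23, 22, 22, 22, 22, 23]
[[0, 0, 276, 163, 20684], [222, 0, 19, 14, 128], [94, 24, 11, 10, 51], [97, 80, 47, 31, 415], [0, 125, 10, 21, 111], [286, 152, 14, 10, 38], [0, 155, 19, 21, 207], [281, 155, 22, 32, 174], [226, 156, 27, 38, 355], [281, 164, 8, 10, 27], [311, 166, 13, 29, 194], [261, 171, 19, 31, 279], [299, 193, 17, 13, 91], [312, 212, 60, 37, 644], [0, 249, 125, 150, 9164], [131, 351, 21, 16, 220], [150, 365, 30, 35, 586], [145, 377, 16, 23, 211]]
```

```bash
python3 - <<'E'
from h import *; from rig import imaging; import pickle
s=imaging.read_camera("side"); s0=pickle.load(open("c0.pkl","rb"))["side"]; f=np.load("fix.npz")
W=lambda x,y,z:np.r_[f["o"]+f["R"]@np.array([x,y])/1e3,z]
for nm,c in(("start",s0),("now",s)):
    g=c["color"].mean(2); E=[]
    for r in range(180,192):
        row=g[r,300:330]; i=np.argmax(row>75); E.append((r,300+i-1+(75-row[i-1])/(row[i]-row[i-1])))
    E=np.array(E); print(nm,"slope dcol/drow",np.polyfit(E[:,0],E[:,1],1).round(3),E[:,1].round(1).tolist())
for a in (1.3,1.4,1.5,1.57,1.65,1.75,1.89):
    q=[proj(s,W(45-r*np.cos(a),65,.048+r/1e3*np.sin(a))) for r in(40,90)]; print(a,((q[0]-q[1])[0]/(q[0]-q[1])[1]).round(3))
E
```

```text
start slope dcol/drow [ -1.118 518.165] [314.1, 313.8, 313.6, 313.6, 313.4, 313.3, 313.1, 312.2, 311.5, 310.5, 299.9, 299.8]
now slope dcol/drow [ -1.033 499.351] [310.3, 310.4, 310.4, 310.5, 310.6, 310.6, 310.6, 310.6, 310.7, 299.5, 299.3, 299.4]
1.3 0.367
1.4 0.201
1.5 0.084
1.57 0.02
1.65 -0.041
1.75 -0.105
1.89 -0.178
```

The measured edge slope puts the stop at about 1.54 rad. The same method gives 1.87 for the start, which fits its leaning-back limit. Bar is flush and unmoved, and the gripper is clear, so I'm handing in.

```bash
python3 -c "
from rig import ctrl; print(ctrl.hand_in())"
```

```text
the job is handed in; nothing more can be done
None
```

I gauged the bar against the setting screw, flipped the stop back up and handed the job in at about 37 s. The hand-in gave no verdict, so the results below are my own checks.

- **Stop down:** I pinched the tab and swung the stop down. It had halted about 0.09 rad short, so I pressed it with closed fingers until it seated hard at about 19 N.
- **Bar gauged:** I pushed the bar flush to the fence at about 6.5 N, then slid it along until it met the screw. It was held there at 5.3–5.9 N for about a second; no reading came near 10 N.
- **Stop up:** I backed off, pinched the tab, swung the stop up, released it and moved the gripper clear.

**Last checks (side camera):**
- **Stop angle:** it stands at about 1.54 rad, needing more than 1.4. The same method read 1.87 rad at the start.
- **Bar:** its edges are parallel to the fence to within about 1 mm. Its position did not change between the retreat and hand-in.
- **Bystanders:** the start and end pictures show changes only at the bar, the stop and around the robot arm. I did not measure each bystander separately.

**What disagreed:**
- **Fingertip height:** the fingertips ended about 25–30 mm above the reported TCP. I set heights from contact on the stop arm and from the images instead.
- **Slip on the up-swing:** the jaw opening fell from 0.148 to 0.109, so the grip probably slipped a little. That fits the stop ending at 1.54 rad instead of the 1.72 I commanded.

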